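# Gang-clamp the graver blanks for filing

### The arm

A 6-joint arm with a two-finger parallel gripper is mounted at the origin on the work surface. World frame = base frame: x ahead of the robot, y to its left, z up, the work surface at z = 0. Lengths are in m, angles in rad, forces in N, time in s.
With the tool pointing down it reaches from about 0.375 to 0.975 m from the base axis. Payload 3.8 kg.
Tool frame: the origin (TCP) lies midway between the tips of the shut fingers; the grasp point (between the pads) lies 19 mm behind it; z points along the fingers, y is the direction in which the jaws open and shut (so a half turn about z gives the same grasp; the last joint's range is limited). The gripper opens to 88 mm and grips with 3 to 60 N. Pads are 18 mm wide; open, the fingers measure 123 mm over their backs; the gripper's body (75 mm by 187 mm) begins 45 mm behind the grasp point.
Start: joints at [1.108, 0.264, 1.604, -0, 1.274, -0.037], TCP at [0.279, 0.615, 0.239] pointing down, gripper open.
Joint ranges: [-2.63, 2.63], [-0.94, 2.18], [0.31, 2.57], [-1.31, 4.45], [0, 2.66], [-2.55, 2.55]. Speed limits (rad/s): [2.57, 2.57, 3.14, 3.14, 3.14, 3.14].

### API

Orientations are given as a 3x3 rotation matrix whose columns are the frame's x, y, z axes.
In Python, from workcell import monitor, viewer, arm gives the robot as it stands.
- The arm moves only by the shell command python3 -m handwheel 'ROWS' [FORCE]. ROWS is JSON, a list of rows, each an object with "rotation": the turn, a rotation vector about the tool's x, y, z in rad, a list of three; "delta_pos": the shift along the tool's x, y, z in mm, a list of three; "grip": the opening in per cent of the stroke, from 0 (shut) to 100 (fully open). A call has 1 to 20 rows; each row shifts and turns the commanded pose from where the row before left it, along the tool's axes as they then stand; what a row does not reach is not made up. A row lasts 1/8 s, in which the tool goes at most 62.5 mm and 10.7 degrees, less where a joint would pass 70% of its speed; a pose out of reach is approached as far as the arm can. A call with a gripper value outside its range is refused whole. The fingers move at their own pace and stop on an object; FORCE is the grip in N (left out, the last holds). Time passes only in rows, so rows that do not move let the fingers close. It gives the time, the measured TCP pose, the force and the opening at its end, in the units of the state.
- monitor.get_state(): the state, without advancing time (a new reading comes with each control period).
- viewer.get_image(name): name is "scene" or "top" or "wrist"; returns a dict with "color" (384x512x3 uint8, red, green, blue), "depth" (384x512 float32, m along the optical axis (not along the pixel's ray), 0 where there is no reading), "fov_y" (degrees; the focal length in pixels is half the picture's height over the tangent of half this angle, whatever the lens; pixels are square), "cx", "cy" (the principal point, pixels), "k1" (the pictures are not rectified: a ray, as slopes to the right and down, at radius r is drawn at 1 + k1 r^2 times it, then the intrinsics apply), "extrinsics" (4x4, takes a point from world to camera coordinates); the wrist camera has in their place "mount" (4x4, takes a point from camera to tool coordinates, whose origin is the TCP and whose axes are the flange's). Camera axes: x right, y down, z forward; pixel columns grow to the right and rows downward; lengths in m; the calibration is good to about 2 mm. A picture is of the moment at which its call begins: read the wrist's pose just before it.
- arm.hand_in(): hands the job in, once; it reports no verdict.
The state is a dict: "clock": time; "joint_positions": joint angles; "joint_velocities": joint speeds; "joint_efforts": joint torques, N m; "ee_pos": TCP position; "tool_rot": TCP orientation; "wrist_force": force on the tool from outside, world axes, zero at the start; "wrist_torque": the same for the moment, N m; "grip_width": finger opening in m.
Only numpy, scipy, OpenCV 4.12 (cv2) and the standard library are available. Lean on these libraries where they do the work, as an engineer would, in place of code of your own. Each camera call takes 0.05 s, during which the arm holds its last target. There are 200 camera calls.

### The job

Lay every steel blank lying on the bench flat in a channel of its own in the clamping fixture, then wind the crank clockwise until the jaw has pushed them all up snug against the pressure bar. Then slip the square tube bar well over the toggle clamp's short lever and swing it over its dead point until it rests closed on its stop (never push the lever with the gripper itself), and finally lay the bar back in its wooden cradle. Leave the other tools on the bench where they are.

Things in the scene. Friction and masses are not known exactly. Their poses are not given: they have to be found in the camera images.
- fixture: Clamping fixture fixed to the bench: steel base plate 285 x 200 mm, 12 mm thick, grey gear box with crank at its -x end, grey toggle clamp (36 mm high) at its +x end, four parallel open channels for blanks between. Origin on the bench midway between the two inner channels and along them; x along the channels from crank end to toggle end, z up.
- channel (a point): Middle of one channel (fixture y = +23 mm), on its floor, 12 mm above the bench. The four channels lie at fixture y = -69, -23, +23, +69 mm and run along x, 26 mm wide between steel ribs 80 mm long whose tops are 18 mm above the bench. A blank in a channel has its centre 22 mm above the bench; lay it with its centre about 10 mm towards -x of this point.
- jaw_face (a point): Middle of the jaw's face, a steel bar across the crank end of all channels, top 34 mm above the bench. Fully open it is at fixture x = -70 mm.
- press_face (a point): Middle of the face of the pressure bar, a steel bar across the toggle end of all channels, top 34 mm above the bench; at fixture x = +50 mm while the clamp is open. It is sprung: pushed by the blanks it yields up to 17 mm (6 N to start, 1.5 N per mm). Closing the toggle drives it about 10 mm onto the blanks.
- jaw (a joint): Slide of the jaw along the fixture's +x, in m: 0 fully open, 0.034 the end of its travel. Only the crank moves it (2 mm per rad); it stays where it is left. It pushes the blanks along their channels; from 0.030 on all are nipped between jaw and pressure bar. As that is sprung, winding on to the end of travel does no harm.
- crank (a joint): Angle of the crank on the gear box, in rad: 0 to 17, growing as it is turned clockwise seen from above, which closes the jaw. Turning takes about 3 N at the knob. It starts anywhere from 0 to 3.
- crank_axis (a point): Point on the crank's upright axis at the knob's height, 95 mm above the bench; fixture x = -130, y = 0 mm. The gear box is 50 mm high, the crank arm's top 70 mm above the bench.
- knob (a point): Middle of the crank's wooden knob, 95 mm above the bench, 45 mm from the crank's axis. The knob is upright, 22 mm in diameter, from 72 to 114 mm above the bench, and spins freely on its pin, so a gripper can hold it from above and carry it round in a level circle without turning.
- lever (a joint): Toggle lever angle, rad: 0 open, 1.4 closed on its stop, growing clockwise seen from above; starts at 0 to 0.2. At 0 it points 0.65 rad counter-clockwise of fixture x, at 1.4 0.75 rad clockwise of it. A spring resists with up to about 1.5 N m before the dead point at 1.2 and throws the lever back if let go there; beyond, it snaps onto the stop and stays.
- pivot (a point): The lever's upright hinge axis, at the lever's height: 60 mm above the bench, fixture x = 105, y = 0 mm. The lever's round hub there has 17 mm radius.
- stub: The lever's short square stub, 13 x 13 mm, level, its axis 60 mm above the bench, reaching to 80 mm from the hinge axis. Origin on the hinge axis at the stub's height, x pointing out along the stub. The gripper and arm must not touch it, only the bar.
- stub_tip (a point): The free end of the stub, rounded, on its axis, 80 mm from the hinge axis.
- bar: Extension bar: loose straight square aluminium tube, 200 mm long, 26 x 26 mm outside, 18 x 18 mm inside, both ends open (either end, any side up will do), 0.33 kg. Origin at its centre, x along it. Starts in the cradle. Held level, slip it lengthwise 35 to 55 mm over the stub, its end then near the hub, and swing it about the hinge axis.
- cradle: Low wooden cradle for the bar, fixed: two notched blocks 120 mm apart. Origin on the bench under its middle, x along the bar. Notches 34 mm wide, floors 20 mm, tops 34 mm above the bench; a bar in them has its centre 33 mm above the bench, over the cradle's middle. Between the blocks (106 mm) is only a strip 6 mm high, so the bar can be gripped at its middle.
- oilstone: Bystander: loose reddish-brown sharpening stone, 150 x 50 x 28 mm, lying beyond the fixture. Origin at the centre of its underside. Leave it alone.
- oiljar: Bystander: small amber glass jar with brass lid, 56 mm across, 60 mm high, standing to the robot's right. Origin at the centre of its underside. Leave it alone.
- pushtool: Bystander: graver with wooden mushroom handle, about 130 mm long, 40 mm high, lying to the robot's left beyond the cradle. Origin under its middle on the bench. Leave it alone.
- blank1: Loose plain square bar of dark tool steel (graver blank), 90 x 20 x 20 mm, about 0.3 kg, lying on the bench. Origin at its centre (10 mm above what it lies on), x along its length. None when absent: two to four are there.
- blank2: Loose plain square bar of dark tool steel (graver blank), 90 x 20 x 20 mm, about 0.3 kg, lying on the bench. Origin at its centre (10 mm above what it lies on), x along its length. None when absent: two to four are there.
- blank3: Loose plain square bar of dark tool steel (graver blank), 90 x 20 x 20 mm, about 0.3 kg, lying on the bench. Origin at its centre (10 mm above what it lies on), x along its length. None when absent: two to four are there.
- blank4: Loose plain square bar of dark tool steel (graver blank), 90 x 20 x 20 mm, about 0.3 kg, lying on the bench. Origin at its centre (10 mm above what it lies on), x along its length. None when absent: two to four are there.
There are look-alikes about, which are no part of the job. Leave any green look-alike of the blank4 alone. Of the things that look like the bar, the larger one is meant.

How it is judged:
On the way, in this order (a step that is already met when the one before it is completed fails the run):
1. every blank that is there lies flat in a channel, while the jaw is still open (x of blank1 in the frame of fixture between -0.04 and 0.03 m and z of blank1 in the frame of fixture between 0.018 and 0.026 m and (y of blank1 in the frame of fixture between -0.076 and -0.062 m or y of blank1 in the frame of fixture between -0.03 and -0.016 m or y of blank1 in the frame of fixture between 0.016 and 0.03 m or y of blank1 in the frame of fixture between 0.062 and 0.076 m) and angle between the x axis of each of blank1, blank2, blank3, blank4 and the x axis of fixture, either way round below 0.15 rad and x of blank2 in the frame of fixture between -0.04 and 0.03 m and z of blank2 in the frame of fixture between 0.018 and 0.026 m and (y of blank2 in the frame of fixture between -0.076 and -0.062 m or y of blank2 in the frame of fixture between -0.03 and -0.016 m or y of blank2 in the frame of fixture between 0.016 and 0.03 m or y of blank2 in the frame of fixture between 0.062 and 0.076 m) and x of blank3 in the frame of fixture between -0.04 and 0.03 m and z of blank3 in the frame of fixture between 0.018 and 0.026 m and (y of blank3 in the frame of fixture between -0.076 and -0.062 m or y of blank3 in the frame of fixture between -0.03 and -0.016 m or y of blank3 in the frame of fixture between 0.016 and 0.03 m or y of blank3 in the frame of fixture between 0.062 and 0.076 m) and x of blank4 in the frame of fixture between -0.04 and 0.03 m and z of blank4 in the frame of fixture between 0.018 and 0.026 m and (y of blank4 in the frame of fixture between -0.076 and -0.062 m or y of blank4 in the frame of fixture between -0.03 and -0.016 m or y of blank4 in the frame of fixture between 0.016 and 0.03 m or y of blank4 in the frame of fixture between 0.062 and 0.076 m) and value of joint jaw below 0.02 m), for 0.2 s.
2. the jaw is wound up snug onto the blanks, the toggle lever still open (x of blank1 in the frame of fixture between -0.04 and 0.03 m and z of blank1 in the frame of fixture between 0.018 and 0.026 m and (y of blank1 in the frame of fixture between -0.076 and -0.062 m or y of blank1 in the frame of fixture between -0.03 and -0.016 m or y of blank1 in the frame of fixture between 0.016 and 0.03 m or y of blank1 in the frame of fixture between 0.062 and 0.076 m) and angle between the x axis of each of blank1, blank2, blank3, blank4 and the x axis of fixture, either way round below 0.15 rad and x of blank2 in the frame of fixture between -0.04 and 0.03 m and z of blank2 in the frame of fixture between 0.018 and 0.026 m and (y of blank2 in the frame of fixture between -0.076 and -0.062 m or y of blank2 in the frame of fixture between -0.03 and -0.016 m or y of blank2 in the frame of fixture between 0.016 and 0.03 m or y of blank2 in the frame of fixture between 0.062 and 0.076 m) and x of blank3 in the frame of fixture between -0.04 and 0.03 m and z of blank3 in the frame of fixture between 0.018 and 0.026 m and (y of blank3 in the frame of fixture between -0.076 and -0.062 m or y of blank3 in the frame of fixture between -0.03 and -0.016 m or y of blank3 in the frame of fixture between 0.016 and 0.03 m or y of blank3 in the frame of fixture between 0.062 and 0.076 m) and x of blank4 in the frame of fixture between -0.04 and 0.03 m and z of blank4 in the frame of fixture between 0.018 and 0.026 m and (y of blank4 in the frame of fixture between -0.076 and -0.062 m or y of blank4 in the frame of fixture between -0.03 and -0.016 m or y of blank4 in the frame of fixture between 0.016 and 0.03 m or y of blank4 in the frame of fixture between 0.062 and 0.076 m) and value of joint jaw above 0.0285 m and value of joint lever below 0.5 rad), for 0.2 s.
3. the lever is swung over its dead point onto its stop with the bar over it (value of joint lever above 1.3 rad and y of stub_tip in the frame of bar between -0.009 and 0.009 m and z of stub_tip in the frame of bar between -0.009 and 0.009 m and x of stub_tip in the frame of bar between -0.085 and 0.085 m), for 0.1 s.
At the end, for the whole second after the job is handed in: Every blank present lies flat in a channel (7 mm of its centre line, 4 mm in height, 0.15 rad), the jaw is at 28.5 mm or more, the lever at 1.3 rad or more, and the bar lies at rest in the cradle (35 mm lengthwise, 8 mm sideways, 4 mm in height, 0.1 rad) (x of blank1 in the frame of fixture between -0.04 and 0.03 m and z of blank1 in the frame of fixture between 0.018 and 0.026 m and (y of blank1 in the frame of fixture between -0.076 and -0.062 m or y of blank1 in the frame of fixture between -0.03 and -0.016 m or y of blank1 in the frame of fixture between 0.016 and 0.03 m or y of blank1 in the frame of fixture between 0.062 and 0.076 m) and angle between the x axis of each of blank1, blank2, blank3, blank4 and the x axis of fixture, either way round below 0.15 rad and x of blank2 in the frame of fixture between -0.04 and 0.03 m and z of blank2 in the frame of fixture between 0.018 and 0.026 m and (y of blank2 in the frame of fixture between -0.076 and -0.062 m or y of blank2 in the frame of fixture between -0.03 and -0.016 m or y of blank2 in the frame of fixture between 0.016 and 0.03 m or y of blank2 in the frame of fixture between 0.062 and 0.076 m) and x of blank3 in the frame of fixture between -0.04 and 0.03 m and z of blank3 in the frame of fixture between 0.018 and 0.026 m and (y of blank3 in the frame of fixture between -0.076 and -0.062 m or y of blank3 in the frame of fixture between -0.03 and -0.016 m or y of blank3 in the frame of fixture between 0.016 and 0.03 m or y of blank3 in the frame of fixture between 0.062 and 0.076 m) and x of blank4 in the frame of fixture between -0.04 and 0.03 m and z of blank4 in the frame of fixture between 0.018 and 0.026 m and (y of blank4 in the frame of fixture between -0.076 and -0.062 m or y of blank4 in the frame of fixture between -0.03 and -0.016 m or y of blank4 in the frame of fixture between 0.016 and 0.03 m or y of blank4 in the frame of fixture between 0.062 and 0.076 m) and value of joint jaw above 0.0285 m and value of joint lever above 1.3 rad and x of bar in the frame of cradle between -0.035 and 0.035 m and y of bar in the frame of cradle between -0.008 and 0.008 m and z of bar in the frame of cradle between 0.029 and 0.037 m and angle between the x axis of bar and the x axis of cradle, either way round below 0.1 rad and linear speed of each of bar, blank1, blank2, blank3, blank4 below 0.02 m/s); the robot touches nothing.
It fails at once if the gripper or arm pushes the lever's stub itself (contact force between any of the fingers, the arm and stub above 2 N).
It fails at once if a bystander tool is moved by more than 3 cm (distance of any of oilstone, oiljar, pushtool from where it was at the start of the episode above 0.03 m).
Of blank1, blank2, blank3, blank4 only 2 to 4 are there at a start; the rules pass over those that are not, and their reading is None.
At some moment in a run one of blank1, blank2, blank3, blank4 may be knocked a few centimetres aside while the robot is not near it.
Once in a run the grip may slacken for a moment while it holds something.
It also fails if it takes over 210 s, if anything falls off the work surface, if the arm or the gripper's body presses on something with over 40 N, if the wrist force passes 120 N, or if a joint passes its speed limit or range.

## Working session

There is one attempt and no reset: what is moved stays moved. The work goes in short steps, Python scripts to look and compute and a shell command to move; the robot and the scene stay as the last step left them, time stands still between calls to the robot, and variables do not carry over. Pictures are saved under pics/ and viewed, about 12 in all and at most 16, crops included, and the job is handed in when it is done.

```bash
ls; mkdir -p pics
cat > h.py <<'E'
import numpy as np, cv2
from workcell import monitor, viewer, arm
np.set_printoptions(precision=4, suppress=True)
def grab(name):
    st=monitor.get_state(); im=viewer.get_image(name)
    f=192/np.tan(np.radians(im['fov_y'])/2) if im['color'].shape[0]==384 else None
    K=np.array([[f,0,im['cx']],[0,f,im['cy']],[0,0,1.]])
    if 'mount' in im:
        T=np.eye(4); T[:3,:3]=np.array(st['tool_rot']); T[:3,3]=st['ee_pos']
        c2w=T@np.array(im['mount'])
    else: c2w=np.linalg.inv(np.array(im['extrinsics']))
    im.update(K=K,c2w=c2w,dist=np.array([im['k1'],0,0,0,0.]))
    return im
def ray(im,px):
    s=cv2.undistortPoints(np.array(px,float).reshape(-1,1,2),im['K'],im['dist']).reshape(-1,2)
    return np.c_[s,np.ones(len(s))]
def onplane(im,px,z):
    d=ray(im,px)@im['c2w'][:3,:3].T; o=im['c2w'][:3,3]
    return o+d*((z-o[2])/d[:,2])[:,None]
def cloud(im):
    h,w=im['depth'].shape
    v,u=np.mgrid[0:h,0:w]
    r=ray(im,np.c_[u.ravel(),v.ravel()])*im['depth'].reshape(-1,1)
    return (r@im['c2w'][:3,:3].T+im['c2w'][:3,3]).reshape(h,w,3)
def proj(im,P):
    w2c=np.linalg.inv(im['c2w']); 
    return cv2.projectPoints(np.array(P,float).reshape(-1,1,3),cv2.Rodrigues(w2c[:3,:3])[0],w2c[:3,3],im['K'],im['dist'])[0].reshape(-1,2)
def save(im,fn,crop=None,k=1):
    c=im['color'][:,:,::-1]
    if crop: c=c[crop[1]:crop[3],crop[0]:crop[2]]
    cv2.imwrite(fn,cv2.resize(c,None,fx=k,fy=k,interpolation=cv2.INTER_CUBIC))
E
python3 - <<'E'
from h import *
s=monitor.get_state(); print(s)
for n in('top','scene'):
    im=grab(n); save(im,f'pics/{n}0.png',k=1.5); print(n,im['K'],im['k1'],im['c2w'])
    np.savez(f'{n}0.npz',**{k:v for k,v in im.items()})
E
```

```text
pics
{'clock': 0.0, 'joint_positions': array([ 1.1081,  0.2648,  1.6054,  0.    ,  1.2737, -0.0369]), 'joint_velocities': array([-0.002 , -0.0001,  0.001 , -0.0018,  0.0009,  0.0003]), 'joint_efforts': array([  0.0036, -50.2087, -35.689 ,   0.0731,   0.0292,  -0.0001]), 'ee_pos': array([0.2785, 0.6141, 0.2374]), 'tool_rot': array([[-0.9107,  0.413 , -0.001 ],
       [ 0.413 ,  0.9107, -0.002 ],
       [ 0.0001, -0.0022, -1.    ]]), 'wrist_force': array([-0.2215,  0.2225,  0.6555]), 'wrist_torque': array([ 0.0041,  0.0067, -0.0055]), 'grip_width': 0.0881464699102549}
top [[354.5106   0.     263.1342]
 [  0.     354.5106 192.7032]
 [  0.       0.       1.    ]] -0.023097442447000998 [[-0.0104 -0.9986  0.0526  0.4216]
 [-0.9993  0.0123  0.0344  0.0104]
 [-0.035  -0.0522 -0.998   1.0124]
 [ 0.      0.      0.      1.    ]]
scene [[349.892    0.     256.1881]
 [  0.     349.892  192.5839]
 [  0.       0.       1.    ]] -0.046126672695320364 [[-0.0352  0.6557 -0.7542  1.1815]
 [ 0.9993  0.0353 -0.0159  0.0613]
 [ 0.0162 -0.7542 -0.6565  0.6919]
 [ 0.      0.      0.      1.    ]]
```

View pics/top0.png

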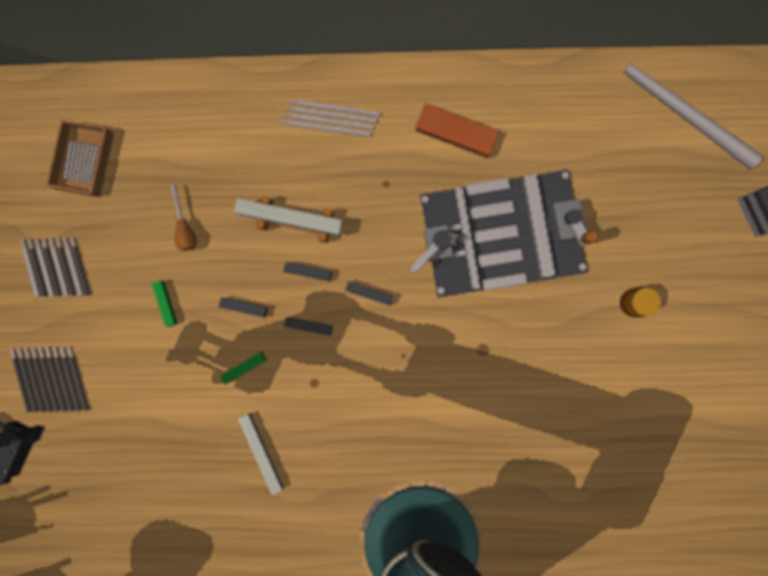

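View pics/scene0.png

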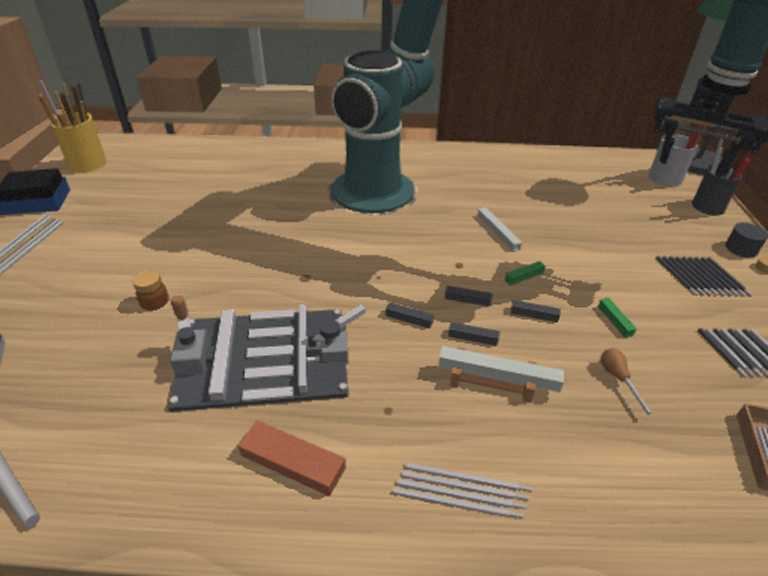

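The top view shows four dark blanks at about (308,271), (370,293), (244,307) and (309,326) (1.5x pixels). It also has two green look-alikes, the large bar in its cradle at (288,216) with a small look-alike at (261,453), and the fixture at (505,235) with the crank on the right and the lever on the left. Next I measure these.

```bash
cat > m0.py <<'E'
from h import *
im=grab('top'); C=cloud(im); col=im['color'].astype(int); hsv=cv2.cvtColor(im['color'],cv2.COLOR_RGB2HSV)
def rects(mask,lo,hi,box,z,tag):
    m=np.zeros(mask.shape,np.uint8); x0,y0,x1,y1=box; m[y0:y1,x0:x1]=mask[y0:y1,x0:x1]
    for c in cv2.findContours(m,cv2.RETR_EXTERNAL,cv2.CHAIN_APPROX_NONE)[0]:
        a=cv2.contourArea(c)
        if not lo<a<hi: continue
        P=onplane(im,c.reshape(-1,2),z)[:,:2]
        (cx,cy),(w,h),an=cv2.minAreaRect((P*1000).astype(np.float32))
        b=cv2.boxPoints(((cx,cy),(w,h),an)); e=max(b[1]-b[0],b[2]-b[1],key=np.linalg.norm)
        u,v=c.reshape(-1,2).mean(0); zz=np.median(C[int(v)-1:int(v)+2,int(u)-1:int(u)+2,2])
        print(tag,'px',(int(u),int(v)),'c',round(cx,1),round(cy,1),'size',round(max(w,h)),round(min(w,h)),'ang',round(np.arctan2(e[1],e[0])%np.pi,3),'z',round(zz*1000))
dark=((hsv[:,:,2]<75)&(hsv[:,:,1]<110))
rects(dark,100,900,(130,160,290,240),.02,'blank')
wh=((hsv[:,:,1]<60)&(hsv[:,:,2]>110))
rects(wh,150,4000,(140,120,250,165),.046,'bar')
rects(wh,60,4000,(280,110,395,200),.018,'fix')
or_=(hsv[:,:,0]<14)&(hsv[:,:,1]>130)&(hsv[:,:,2]>70)
rects(or_,20,4000,(380,140,410,170),.114,'knob')
E
python3 m0.py
python3 - <<'E'
from h import *
im=grab('top'); save(im,'pics/t1.png',(270,105,400,205),5)
E
```

```text
blank px (205, 217) c 407.8 208.8 size 91 20 ang 1.376 z 18
blank px (162, 204) c 445.3 330.8 size 89 16 ang 1.333 z 20
blank px (246, 195) c 467.8 92.1 size 84 14 ang 1.237 z 20
blank px (205, 180) c 510.5 207.9 size 87 15 ang 1.348 z 19
bar px (191, 143) c 610.4 241.2 size 201 29 ang 1.349 z 46
fix px (335, 187) c 487.0 -158.8 size 81 18 ang 1.724 z 17
fix px (333, 171) c 531.0 -152.3 size 80 22 ang 1.724 z 18
fix px (285, 163) c 550.9 -20.7 size 72 28 ang 2.964 z 34
fix px (330, 155) c 576.4 -145.9 size 79 22 ang 1.723 z 17
fix px (385, 153) c 581.5 -300.1 size 30 23 ang 0.557 z 69
fix px (375, 145) c 600.1 -273.5 size 60 28 ang 3.113 z 53
fix px (327, 139) c 622.0 -139.0 size 79 22 ang 1.722 z 17
fix px (310, 158) c 568.0 -82.5 size 194 32 ang 0.155 z 31
fix px (324, 124) c 665.9 -132.0 size 79 19 ang 1.736 z 19
fix px (359, 150) c 590.4 -225.9 size 193 25 ang 0.153 z 33
```

View pics/t1.png

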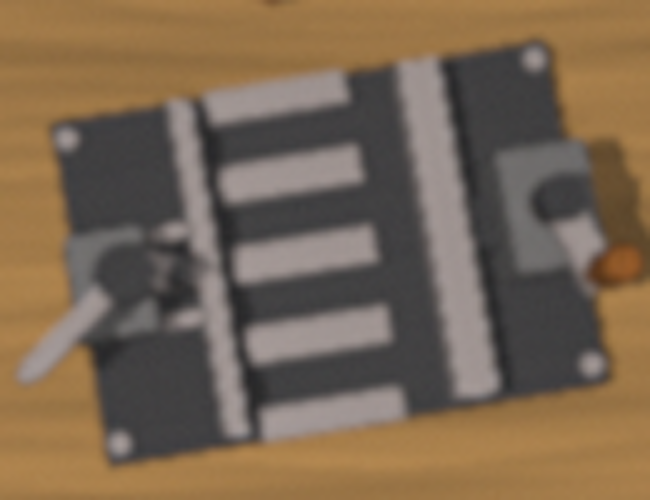

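The zoom shows five ribs centred around (310,255), the jaw bar on the right and pressure bar on the left, the knob at (615,262) and the lever tip at (30,372). The ribs fit well (79-80 mm long, 46 mm pitch), giving fixture origin ≈ (576.5,-145.7) with its x axis at yaw 1.724. Now I move over the blanks and refine with the wrist camera.

```bash
cat > go.py <<'E'
# x y z(mm) yaw of tool x -> rotation about tool z, then shift along tool axes after that turn
import sys; from h import *
x,y,z,yaw=map(float,sys.argv[1:5])
s=monitor.get_state(); R=np.array(s['tool_rot']); p=np.array(s['ee_pos'])*1000
y0=np.arctan2(R[1,0],R[0,0]); d=(yaw-y0+np.pi)%(2*np.pi)-np.pi
T=R@cv2.Rodrigues(np.array([0,0,-d]))[0]
v=np.array([x,y,z])-p
print('t',s['clock'],'at',p.round(1),'yaw',round(y0,3),'tilt',R[:2,2].round(4),'w',round(s['grip_width']*1000,1),'F',np.array(s['wrist_force']).round(1),
 '\n rotz',round(-d,3),'shift before',(R.T@v).round(1),'after',(T.T@v).round(1),'len',round(np.linalg.norm(v)),'j6',round(s['joint_positions'][5],2))
E
python3 go.py 455 205 330 1.4
```

```text
t 0.2 at [278.6 614.4 237.9] yaw 2.716 tilt [-0.0006 -0.0012] w 88.1 F [0.3 0.5 0.6] 
 rotz 1.316 shift before [-329.7 -300.1  -91.7] after [-373.5  243.4  -91.7] len 455 j6 -0.04
```

```bash
python3 -m handwheel '[{"rotation":[0,0,0.165],"delta_pos":[0,0,-11],"grip":100},{"rotation":[0,0,0.165],"delta_pos":[0,0,-11],"grip":100},{"rotation":[0,0,0.165],"delta_pos":[0,0,-11],"grip":100},{"rotation":[0,0,0.165],"delta_pos":[0,0,-11],"grip":100},{"rotation":[0,0,0.165],"delta_pos":[0,0,-12],"grip":100},{"rotation":[0,0,0.165],"delta_pos":[0,0,-12],"grip":100},{"rotation":[0,0,0.165],"delta_pos":[0,0,-12],"grip":100},{"rotation":[0,0,0.16],"delta_pos":[0,0,-12],"grip":100},{"rotation":[0,0,0],"delta_pos":[-47,30,0],"grip":100},{"rotation":[0,0,0],"delta_pos":[-47,30,0],"grip":100},{"rotation":[0,0,0],"delta_pos":[-47,30,0],"grip":100},{"rotation":[0,0,0],"delta_pos":[-47,30,0],"grip":100},{"rotation":[0,0,0],"delta_pos":[-47,30,0],"grip":100},{"rotation":[0,0,0],"delta_pos":[-47,31,0],"grip":100},{"rotation":[0,0,0],"delta_pos":[-46,31,0],"grip":100},{"rotation":[0,0,0],"delta_pos":[-46,31,0],"grip":100},{"rotation":[0,0,0],"delta_pos":[0,0,0],"grip":100},{"rotation":[0,0,0],"delta_pos":[0,0,0],"grip":100}]' 30
cat > mw.py <<'E'
# wrist measure of blanks / white things: python mw.py tag zplane(mm) kind
import sys; from h import *
tag,z,kind=sys.argv[1],float(sys.argv[2])/1000,sys.argv[3]
im=grab('wrist'); save(im,f'pics/{tag}.png',k=1.5); C=cloud(im); hsv=cv2.cvtColor(im['color'],cv2.COLOR_RGB2HSV)
m=(hsv[:,:,2]<80)&(hsv[:,:,1]<120) if kind=='dark' else (hsv[:,:,1]<60)&(hsv[:,:,2]>110)
zz=C[:,:,2]; m=m&(abs(zz-z)<.008)&(im['depth']>0)
m=cv2.morphologyEx(m.astype(np.uint8),cv2.MORPH_OPEN,np.ones((3,3)))
for c in cv2.findContours(m,cv2.RETR_EXTERNAL,cv2.CHAIN_APPROX_NONE)[0]:
    if cv2.contourArea(c)<300: continue
    P=onplane(im,c.reshape(-1,2),z)[:,:2]*1000
    (cx,cy),(w,h),an=cv2.minAreaRect(P.astype(np.float32))
    b=cv2.boxPoints(((cx,cy),(w,h),an)); e=max(b[1]-b[0],b[2]-b[1],key=np.linalg.norm)
    k=np.zeros_like(m); cv2.drawContours(k,[c],-1,1,-1)
    print('px',c.reshape(-1,2).mean(0).astype(int),'c',round(cx,1),round(cy,1),'size',round(max(w,h),1),round(min(w,h),1),'ang',round(np.arctan2(e[1],e[0])%np.pi,3),'z',round(np.median(zz[k>0])*1000,1))
E
python3 mw.py w1 20 dark; python3 go.py 455 205 330 1.4
```

```text
clock: 2.45
ee_pos: [0.4549, 0.2052, 0.3306]
tool_rot: [[0.17, 0.985, -0.001], [0.985, -0.17, 0.001], [0.001, -0.001, -1.0]]
wrist_force: [0.1, 0.2, 0.5]
grip_width: 0.0884
t 2.5 at [454.6 205.7 330.6] yaw 1.401 tilt [-0.0004  0.0005] w 88.1 F [-0.1 -0.7  0.3] 
 rotz 0.001 shift before [-0.7  0.5  0.6] after [-0.7  0.5  0.6] len 1 j6 0.54
```

View pics/w1.png

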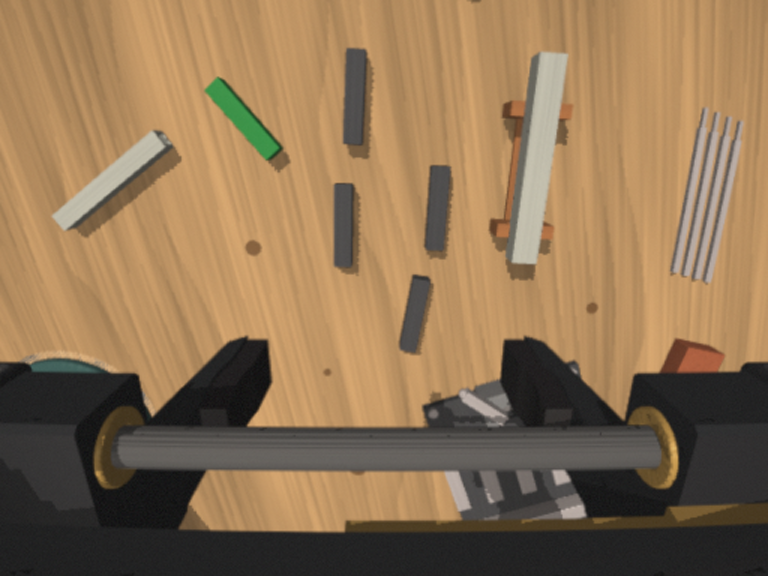

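Wrist view: the blanks are at about (356,95), (344,225), (438,208) and (415,315), the bar in its cradle at (538,158), and the lever tip at (470,397). My mask was too strict, so I'm loosening it.

```bash
python3 - <<'E'
from h import *
im=grab('wrist'); C=cloud(im); hsv=cv2.cvtColor(im['color'],cv2.COLOR_RGB2HSV)
for u,v in((237,63),(229,150),(291,139),(277,210),(359,105),(200,150)): print(u,v,hsv[v,u],C[v,u]*1000,im['depth'][v,u])
print(np.array(im['mount']))
E
sed -i "s/<80)&(hsv\[:,:,1\]<120)/<105)\&(hsv[:,:,1]<90)/; s/abs(zz-z)<.008/abs(zz-z)<.015/" mw.py; python3 mw.py w1b 20 dark;  python3 mw.py w1b 46 white
```

```text
237 63 [10 10 80] [448.0799 336.6577  19.5459] 0.42145103
229 150 [15  6 80] [411.0919 210.7622  20.5386] 0.45944017
291 139 [ 0  6 81] [511.8681 211.3543  19.5221] 0.45516932
277 210 [ 0  9 81] [471.8982  95.5914  21.4203] 0.48945996
359 105 [ 24  28 191] [614.2015 248.1831  46.0161] 0.41389424
200 150 [ 16 120 182] [360.2986 215.8066  -0.2296] 0.48032787
[[ 0.0007 -0.9542 -0.2992  0.0777]
 [ 1.      0.0005  0.0006  0.0009]
 [-0.0005 -0.2992  0.9542 -0.1463]
 [ 0.      0.      0.      1.    ]]
px [341 329] c 569.1 -185.6 size 156.3 81.2 ang 2.987 z 12.7
px [301 276] c 500.6 -40.9 size 78.4 41.3 ang 2.968 z 12.2
px [276 208] c 470.1 95.7 size 93.2 20.0 ang 1.232 z 20.3
px [228 150] c 410.4 209.0 size 89.9 19.1 ang 1.369 z 20.2
px [291 138] c 512.1 210.5 size 89.8 20.2 ang 1.353 z 20.4
px [236  64] c 446.5 333.7 size 88.5 19.2 ang 1.339 z 20.1
px [358 105] c 612.5 241.4 size 199.7 28.0 ang 1.35 z 46.3
```

```bash
python3 go.py 409 209 9 1.37
```

```text
t 2.65 at [454.5 206.3 330.6] yaw 1.403 tilt [-0.0003  0.0002] w 87.9 F [-0.1  0.1 -0.5] 
 rotz 0.033 shift before [ -4.9 -45.2 321.6] after [ -6.4 -45.  321.6] len 325 j6 0.54
```

```bash
python3 -m handwheel '[{"rotation":[0,0,0.033],"delta_pos":[-6,-45,0],"grip":80},{"rotation":[0,0,0],"delta_pos":[0,0,50],"grip":60},{"rotation":[0,0,0],"delta_pos":[0,0,50],"grip":60},{"rotation":[0,0,0],"delta_pos":[0,0,50],"grip":60},{"rotation":[0,0,0],"delta_pos":[0,0,50],"grip":60},{"rotation":[0,0,0],"delta_pos":[0,0,50],"grip":60},{"rotation":[0,0,0],"delta_pos":[0,0,35],"grip":60},{"rotation":[0,0,0],"delta_pos":[0,0,20],"grip":60},{"rotation":[0,0,0],"delta_pos":[0,0,16.5],"grip":60},{"rotation":[0,0,0],"delta_pos":[0,0,0],"grip":60},{"rotation":[0,0,0],"delta_pos":[0,0,0],"grip":0},{"rotation":[0,0,0],"delta_pos":[0,0,0],"grip":0},{"rotation":[0,0,0],"delta_pos":[0,0,0],"grip":0},{"rotation":[0,0,0],"delta_pos":[0,0,0],"grip":0},{"rotation":[0,0,0],"delta_pos":[0,0,0],"grip":0}]' 40; python3 go.py 578 -155.5 200 1.724
```

```text
clock: 4.53
ee_pos: [0.4097, 0.2069, 0.0098]
tool_rot: [[0.202, 0.979, -0.0], [0.979, -0.202, 0.0], [0.0, -0.0, -1.0]]
wrist_force: [-1.8, -1.2, 5.8]
grip_width: 0.0194
t 4.525 at [409.7 206.9   9.8] yaw 1.368 tilt [-0.      0.0003] w 19.4 F [-1.8 -1.2  5.8] 
 rotz -0.356 shift before [-320.9  238.  -190.3] after [-383.7  111.1 -190.3] len 443 j6 0.62
```

```bash
python3 -m handwheel '[{"rotation":[0,0,0],"delta_pos":[0,0,-30],"grip":0},{"rotation":[0,0,-0.178],"delta_pos":[0,0,-50],"grip":0},{"rotation":[0,0,-0.178],"delta_pos":[0,0,-50],"grip":0},{"rotation":[0,0,0],"delta_pos":[-39,11,-11],"grip":0},{"rotation":[0,0,0],"delta_pos":[-39,11,-11],"grip":0},{"rotation":[0,0,0],"delta_pos":[-39,11,-11],"grip":0},{"rotation":[0,0,0],"delta_pos":[-39,11,-11],"grip":0},{"rotation":[0,0,0],"delta_pos":[-38,11,-11],"grip":0},{"rotation":[0,0,0],"delta_pos":[-38,11,-11],"grip":0},{"rotation":[0,0,0],"delta_pos":[-38,11,-11],"grip":0},{"rotation":[0,0,0],"delta_pos":[-38,11,-11],"grip":0},{"rotation":[0,0,0],"delta_pos":[-38,11,-11],"grip":0},{"rotation":[0,0,0],"delta_pos":[-38,12,-11],"grip":0},{"rotation":[0,0,0],"delta_pos":[0,0,0],"grip":0},{"rotation":[0,0,0],"delta_pos":[0,0,0],"grip":0}]' ; python3 mw.py w2 18 white; python3 go.py 509.8 -166 40 1.724
```

```text
clock: 6.4
ee_pos: [0.577, -0.1556, 0.2478]
tool_rot: [[-0.152, 0.988, -0.002], [0.988, 0.152, 0.001], [0.001, -0.002, -1.0]]
wrist_force: [0.5, 0.0, -3.1]
grip_width: 0.0196
px [326 150] c 668.0 -132.9 size 79.4 19.5 ang 1.724 z 18.3
px [293 151] c 624.4 -139.7 size 79.2 23.1 ang 1.728 z 18.3
px [259 139] c 576.5 -129.6 size 44.5 21.3 ang 1.724 z 18.4
px [224 151] c 533.3 -153.8 size 79.2 23.0 ang 1.722 z 18.2
px [190 151] c 489.7 -159.8 size 80.7 18.6 ang 1.729 z 18.3
t 6.45 at [ 576.8 -155.1  247.8] yaw 1.724 tilt [-0.0024  0.0011] w 19.5 F [ 0.1 -0.1 -3.3] 
 rotz -0.0 shift before [ -0.8 -67.4 208. ] after [ -0.8 -67.4 208. ] len 219 j6 -0.46
```

View pics/w2.png

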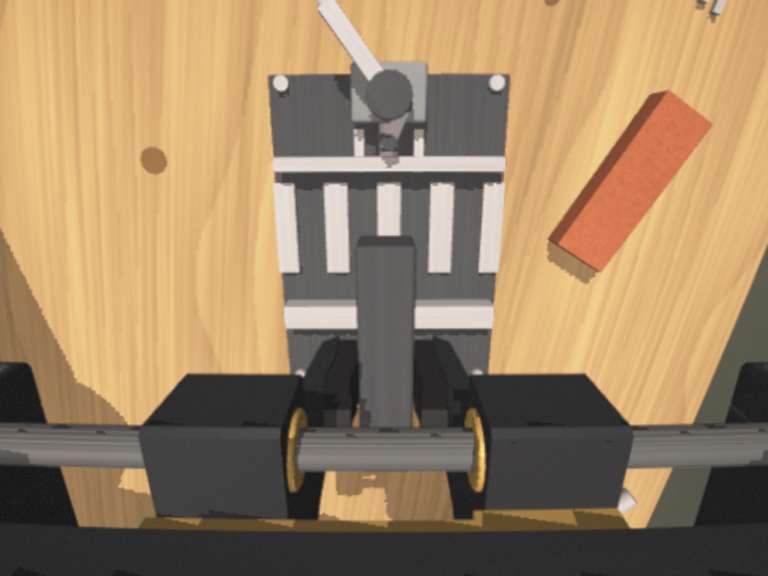

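The wrist view agrees: ribs are seen up to (578.9,-146.5), about 2 mm from the top view. The held blank sits squarely between the fingers and points along the channels. I'm using O ≈ (577,-146) and yaw 1.725.

```bash
python3 -m handwheel '[{"rotation":[0,0,0],"delta_pos":[-1,-34,0],"grip":0},{"rotation":[0,0,0],"delta_pos":[0,-33,30],"grip":0},{"rotation":[0,0,0],"delta_pos":[0,0,50],"grip":0},{"rotation":[0,0,0],"delta_pos":[0,0,50],"grip":0},{"rotation":[0,0,0],"delta_pos":[0,0,50],"grip":0},{"rotation":[0,0,0],"delta_pos":[0,0,30],"grip":0},{"rotation":[0,0,0],"delta_pos":[0,0,0],"grip":0}]'
python3 - <<'E'
from h import *
im=grab('wrist'); C=cloud(im); print(im['K'][0]); 
# held blank edges in tool frame: depth-near dark strip, rows ~ ahead of fingers
s=monitor.get_state(); R=np.array(s['tool_rot']); P=(C-np.array(s['ee_pos']))@R*1000
hsv=cv2.cvtColor(im['color'],cv2.COLOR_RGB2HSV)
m=(abs(P[:,:,1])<14)&(P[:,:,0]>25)&(P[:,:,0]<55)&(P[:,:,2]>-25)&(P[:,:,2]<3)
for r in range(120,260,8):
    c=np.where(m[r])[0]
    if len(c)>5: print(r,c.min(),c.max(),'tool y',P[r,c.min(),1],P[r,c.max(),1],'x',P[r,c[len(c)//2],0],'z',P[r,c[len(c)//2],2])
E
python3 go.py 510.3 -166.4 22 1.725
```

```text
clock: 7.32
ee_pos: [0.5082, -0.1648, 0.036]
tool_rot: [[-0.154, 0.988, -0.007], [0.988, 0.154, 0.003], [0.004, -0.007, -1.0]]
wrist_force: [-0.5, -0.1, -3.1]
grip_width: 0.0195
[285.9654   0.     256.863 ]
160 239 273 tool y -10.227572893531475 7.454081608687454 x 47.56772549714989 z 2.3375507795327617
168 237 276 tool y -10.692302509126872 8.406221878672122 x 45.68093668714782 z -7.690637878392392
176 237 276 tool y -10.693750277567121 8.556973609888015 x 41.84383074641494 z -8.504763245530455
184 237 276 tool y -10.744764942828166 8.707542794302306 x 37.67888520832135 z -8.288495501220254
192 237 276 tool y -10.88121219583065 8.771770241218572 x 33.74745429390913 z -9.038503260014728
200 237 275 tool y -10.934222324191262 8.274552970324471 x 28.793835204550362 z -7.033181699498446
208 240 275 tool y -9.465522792859334 8.327253476817889 x 25.06393973111287 z -8.64941104912513
t 7.375 at [ 510.4 -165.7   38.2] yaw 1.725 tilt [-0.0031  0.0013] w 19.2 F [ 1.1 -0.5 -2.1] 
 rotz -0.0 shift before [-0.7 -0.1 16.2] after [-0.7 -0.1 16.2] len 16 j6 -0.51
```

```bash
cat > ribs.py <<'E'
from h import *
im=grab('wrist'); s=monitor.get_state(); C=cloud(im); R=np.array(s['tool_rot']); P=(C-np.array(s['ee_pos']))@R*1000
hsv=cv2.cvtColor(im['color'],cv2.COLOR_RGB2HSV)
m=(hsv[:,:,1]<60)&(hsv[:,:,2]>110)&(abs(C[:,:,2]-.018)<.005)
for r in range(150,215,6):
    c=np.where(m[r])[0]
    if not len(c): continue
    runs=np.split(c,np.where(np.diff(c)>2)[0]+1)
    b=(abs(P[r,:,1])<14)&(P[r,:,2]<-3)&(P[r,:,2]>-25); k=np.where(b)[0]
    print(r,'ribs',[(round(P[r,q[0],1],1),round(P[r,q[-1],1],1)) for q in runs if len(q)>5],'blank',(round(P[r,k[0],1],1),round(P[r,k[-1],1],1)) if len(k) else '')
save(im,'pics/rib.png',k=1.5)
E
python3 ribs.py
```

```text
150 ribs [(np.float64(-31.0), np.float64(-13.1)), (np.float64(13.1), np.float64(32.5)), (np.float64(59.3), np.float64(78.5)), (np.float64(105.4), np.float64(124.7))] blank 
156 ribs [(np.float64(-30.6), np.float64(-13.2)), (np.float64(13.1), np.float64(32.4)), (np.float64(59.1), np.float64(78.7)), (np.float64(104.8), np.float64(124.6)), (np.float64(150.8), np.float64(154.0))] blank 
162 ribs [(np.float64(-30.7), np.float64(-13.1)), (np.float64(12.9), np.float64(32.9)), (np.float64(59.0), np.float64(78.8)), (np.float64(105.3), np.float64(129.2)), (np.float64(150.5), np.float64(155.5))] blank (np.float64(-9.4), np.float64(8.2))
168 ribs [(np.float64(-30.9), np.float64(-13.2)), (np.float64(12.9), np.float64(32.4)), (np.float64(59.0), np.float64(79.1)), (np.float64(105.4), np.float64(124.3)), (np.float64(150.8), np.float64(155.8))] blank (np.float64(-10.2), np.float64(8.9))
174 ribs [(np.float64(-30.4), np.float64(-13.2)), (np.float64(12.9), np.float64(32.4)), (np.float64(59.4), np.float64(78.5)), (np.float64(104.7), np.float64(124.9)), (np.float64(151.0), np.float64(157.0))] blank (np.f
[... 824 characters left out ...]
)), (np.float64(12.9), np.float64(32.8)), (np.float64(59.2), np.float64(82.0)), (np.float64(104.8), np.float64(129.7)), (np.float64(151.6), np.float64(161.2))] blank (np.float64(-10.5), np.float64(9.3))
204 ribs [(np.float64(-30.7), np.float64(-13.5)), (np.float64(12.9), np.float64(32.5)), (np.float64(59.3), np.float64(81.7)), (np.float64(105.2), np.float64(125.1)), (np.float64(151.6), np.float64(163.0))] blank (np.float64(-10.6), np.float64(8.8))
210 ribs [(np.float64(-30.4), np.float64(-13.4)), (np.float64(12.9), np.float64(33.0)), (np.float64(58.9), np.float64(78.9)), (np.float64(105.2), np.float64(124.0)), (np.float64(150.8), np.float64(161.4))] blank (np.float64(-10.7), np.float64(8.8))
```

```bash
python3 -m handwheel '[{"rotation":[0,0,0],"delta_pos":[0,0.5,8],"grip":0},{"rotation":[0,0,0],"delta_pos":[0,0,6],"grip":0},{"rotation":[0,0,0],"delta_pos":[0,0,2],"grip":0},{"rotation":[0,0,0],"delta_pos":[0,0,0],"grip":0}]'; python3 -m handwheel '[{"rotation":[0,0,0],"delta_pos":[0,0,0],"grip":32},{"rotation":[0,0,0],"delta_pos":[0,0,0],"grip":32},{"rotation":[0,0,0],"delta_pos":[0,0,-10],"grip":32},{"rotation":[0,0,0],"delta_pos":[0,0,-40],"grip":50},{"rotation":[0,0,0],"delta_pos":[0,0,-50],"grip":60},{"rotation":[0,0,0],"delta_pos":[0,0,0],"grip":60}]'; python3 mw.py w3 32 dark;  python3 go.py 511.8 209 70 1.351
```

```text
clock: 7.92
ee_pos: [0.5122, -0.167, 0.0232]
tool_rot: [[-0.152, 0.988, -0.0], [0.988, 0.152, 0.0], [0.0, -0.0, -1.0]]
wrist_force: [-0.1, 0.8, -1.9]
grip_width: 0.0197
clock: 8.68
ee_pos: [0.5164, -0.1685, 0.1292]
tool_rot: [[-0.152, 0.988, 0.01], [0.988, 0.152, -0.004], [-0.005, 0.01, -1.0]]
wrist_force: [-0.3, 0.3, 0.4]
grip_width: 0.0528
px [251 178] c 512.4 -164.2 size 90.8 19.6 ang 1.73 z 32.2
t 8.725 at [ 514.5 -167.8  126.6] yaw 1.724 tilt [ 0.0061 -0.0023] w 53.1 F [-0.2  0.2 -0.3] 
 rotz 0.373 shift before [373.   54.4  55.7] after [367.2 -85.2  55.7] len 381 j6 -0.51
```

```bash
python3 -m handwheel '[{"rotation":[0,0,0.187],"delta_pos":[0,0,0],"grip":60},{"rotation":[0,0,0.186],"delta_pos":[0,0,0],"grip":60},{"rotation":[0,0,0],"delta_pos":[46,-10,0],"grip":60},{"rotation":[0,0,0],"delta_pos":[46,-10,0],"grip":60},{"rotation":[0,0,0],"delta_pos":[46,-10,0],"grip":60},{"rotation":[0,0,0],"delta_pos":[46,-10,0],"grip":60},{"rotation":[0,0,0],"delta_pos":[46,-10,0],"grip":60},{"rotation":[0,0,0],"delta_pos":[46,-11,0],"grip":60},{"rotation":[0,0,0],"delta_pos":[46,-11,0],"grip":60},{"rotation":[0,0,0],"delta_pos":[45,-11,0],"grip":60},{"rotation":[0,0,0],"delta_pos":[0,0,30],"grip":60},{"rotation":[0,0,0],"delta_pos":[0,0,0],"grip":60},{"rotation":[0,0,0],"delta_pos":[0,0,0],"grip":60}]'; python3 mw.py w4 20 dark;  python3 go.py 511.8 209 9 1.351
```

```text
clock: 10.35
ee_pos: [0.5109, 0.2087, 0.0928]
tool_rot: [[0.219, 0.976, -0.002], [0.976, -0.219, -0.001], [-0.001, -0.001, -1.0]]
wrist_force: [0.2, 0.8, 1.2]
grip_width: 0.0528
px [238 330] c 465.0 79.3 size 40.6 19.0 ang 1.231 z 20.3
px [257 190] c 513.1 211.5 size 90.5 18.8 ang 1.36 z 20.3
px [132  58] c 448.0 328.9 size 78.5 24.6 ang 1.338 z 20.0
t 10.4 at [511.5 208.8  93.5] yaw 1.35 tilt [-0.0001 -0.0001] w 52.8 F [ 0.3 -0.6  0.5] 
 rotz -0.001 shift before [ 0.3  0.2 84.5] after [ 0.3  0.2 84.5] len 84 j6 0.56
```

```bash
python3 -m handwheel '[{"rotation":[0,0,0],"delta_pos":[0,0,45],"grip":60},{"rotation":[0,0,0],"delta_pos":[0,0,25],"grip":60},{"rotation":[0,0,0],"delta_pos":[0,0,14],"grip":60},{"rotation":[0,0,0],"delta_pos":[0,0,0],"grip":20},{"rotation":[0,0,0],"delta_pos":[0,0,0],"grip":0},{"rotation":[0,0,0],"delta_pos":[0,0,0],"grip":0},{"rotation":[0,0,0],"delta_pos":[0,0,0],"grip":0},{"rotation":[0,0,0],"delta_pos":[0,0,0],"grip":0},{"rotation":[0,0,0],"delta_pos":[0,0,-21],"grip":0},{"rotation":[0,0,-0.186],"delta_pos":[0,0,-50],"grip":0},{"rotation":[0,0,-0.187],"delta_pos":[0,0,-50],"grip":0},{"rotation":[0,0,0],"delta_pos":[-46,-1,0],"grip":0},{"rotation":[0,0,0],"delta_pos":[-46,-1,0],"grip":0},{"rotation":[0,0,0],"delta_pos":[-46,-1,0],"grip":0},{"rotation":[0,0,0],"delta_pos":[-46,-1,0],"grip":0},{"rotation":[0,0,0],"delta_pos":[-46,-2,0],"grip":0},{"rotation":[0,0,0],"delta_pos":[-46,-2,0],"grip":0},{"rotation":[0,0,0],"delta_pos":[-46,-2,0],"grip":0},{"rotation":[0,0,0],"delta_pos":[-48,-2,0],"grip":0}]' 40;  python3 -m handwheel '[{"rotation":[0,0,0],"delta_pos":[0,0,50],"grip":0},{"rotation":[0,0,0],"delta_pos":[0,0,42],"grip":0},{"rotation":[0,0,0],"delta_pos":[0,0,0],"grip":0},{"rotation":[0,0,0],"delta_pos":[0,0,0],"grip":0}]'; python3 ribs.py | sed 's/np.float64//g'| sed -n '5,8p'; python3 go.py 556.5 -159.3 22 1.724
```

```text
clock: 12.78
ee_pos: [0.5553, -0.1594, 0.1294]
tool_rot: [[-0.153, 0.988, -0.001], [0.988, 0.153, 0.0], [0.001, -0.001, -1.0]]
wrist_force: [0.9, -0.4, -2.6]
grip_width: 0.0196
clock: 13.28
ee_pos: [0.5566, -0.1583, 0.0391]
tool_rot: [[-0.153, 0.988, 0.001], [0.988, 0.153, -0.0], [-0.0, 0.001, -1.0]]
wrist_force: [0.5, 0.4, -1.6]
grip_width: 0.0194
174 ribs [((-77.0), (-59.5)), ((-34.6), (-13.4)), ((12.9), (32.1)), ((58.7), (82.4)), ((105.0), (121.7))] blank ((-9.6), (9.7))
180 ribs [((-76.8), (-59.5)), ((-33.1), (-13.4)), ((12.7), (32.4)), ((58.6), (78.8)), ((104.4), (123.2))] blank ((-9.7), (9.7))
186 ribs [((-76.8), (-59.8)), ((-33.0), (-13.3)), ((12.7), (32.5)), ((58.9), (81.5)), ((104.8), (122.4))] blank ((-9.8), (9.8))
192 ribs [((-76.3), (-59.4)), ((-33.0), (-13.2)), ((12.8), (32.4)), ((58.8), (78.5)), ((104.4), (121.9))] blank ((-9.9), (9.9))
t 13.325 at [ 557.5 -158.5   40. ] yaw 1.724 tilt [ 0.0028 -0.0009] w 19.1 F [ 0.5  0.1 -1.3] 
 rotz 0.0 shift before [-0.6 -1.1 18. ] after [-0.6 -1.1 18. ] len 18 j6 -0.47
```

```bash
python3 -m handwheel '[{"rotation":[0,0,0],"delta_pos":[0,-0.3,8],"grip":0},{"rotation":[0,0,0],"delta_pos":[0,0,6],"grip":0},{"rotation":[0,0,0],"delta_pos":[0,0,2],"grip":0},{"rotation":[0,0,0],"delta_pos":[0,0,0],"grip":0},{"rotation":[0,0,0],"delta_pos":[0,0,0],"grip":32},{"rotation":[0,0,0],"delta_pos":[0,0,0],"grip":32},{"rotation":[0,0,0],"delta_pos":[0,0,-10],"grip":32},{"rotation":[0,0,0],"delta_pos":[0,0,-48],"grip":50},{"rotation":[0,0,0],"delta_pos":[0,0,-50],"grip":60},{"rotation":[0,0,0.163],"delta_pos":[0,0,0],"grip":60},{"rotation":[0,0,0.163],"delta_pos":[0,0,0],"grip":60},{"rotation":[0,0,0.164],"delta_pos":[0,0,0],"grip":60},{"rotation":[0,0,0],"delta_pos":[42,-33,0],"grip":60},{"rotation":[0,0,0],"delta_pos":[42,-33,0],"grip":60},{"rotation":[0,0,0],"delta_pos":[42,-33,0],"grip":60},{"rotation":[0,0,0],"delta_pos":[42,-33,0],"grip":60},{"rotation":[0,0,0],"delta_pos":[43,-34,0],"grip":60},{"rotation":[0,0,0],"delta_pos":[0,0,30],"grip":60},{"rotation":[0,0,0],"delta_pos":[0,0,0],"grip":60},{"rotation":[0,0,0],"delta_pos":[0,0,0],"grip":60}]'; python3 mw.py w5 20 dark;  python3 go.py 469.5 95 9 1.234
```

```text
clock: 15.82
ee_pos: [0.4694, 0.0954, 0.1011]
tool_rot: [[0.331, 0.944, 0.001], [0.944, -0.331, 0.0], [0.0, 0.001, -1.0]]
wrist_force: [1.7, 0.2, -0.2]
grip_width: 0.0529
px [320 328] c 483.2 -61.9 size 52.0 40.7 ang 2.838 z 12.3
px [465 247] c 638.5 -17.1 size 72.8 42.4 ang 2.285 z 12.2
px [257 192] c 470.4 94.5 size 91.4 18.9 ang 1.232 z 20.3
t 15.875 at [469.8  95.3 101.4] yaw 1.233 tilt [0.0017 0.0002] w 53.1 F [ 0.7 -0.2 -0.5] 
 rotz -0.001 shift before [-0.5 -0.3 92.4] after [-0.5 -0.3 92.4] len 92 j6 0.49
```

```bash
python3 -m handwheel '[{"rotation":[0,0,0],"delta_pos":[0,0,48],"grip":60},{"rotation":[0,0,0],"delta_pos":[0,0,30],"grip":60},{"rotation":[0,0,0],"delta_pos":[0,0,14],"grip":60},{"rotation":[0,0,0],"delta_pos":[0,0,0],"grip":20},{"rotation":[0,0,0],"delta_pos":[0,0,0],"grip":0},{"rotation":[0,0,0],"delta_pos":[0,0,0],"grip":0},{"rotation":[0,0,0],"delta_pos":[0,0,0],"grip":0},{"rotation":[0,0,0],"delta_pos":[0,0,0],"grip":0},{"rotation":[0,0,0],"delta_pos":[0,0,-21],"grip":0},{"rotation":[0,0,-0.163],"delta_pos":[0,0,-50],"grip":0},{"rotation":[0,0,-0.163],"delta_pos":[0,0,-50],"grip":0},{"rotation":[0,0,-0.164],"delta_pos":[0,0,0],"grip":0},{"rotation":[0,0,0],"delta_pos":[-44,15,0],"grip":0},{"rotation":[0,0,0],"delta_pos":[-44,15,0],"grip":0},{"rotation":[0,0,0],"delta_pos":[-44,15,0],"grip":0},{"rotation":[0,0,0],"delta_pos":[-44,16,0],"grip":0},{"rotation":[0,0,0],"delta_pos":[-44,16,0],"grip":0},{"rotation":[0,0,0],"delta_pos":[-44,16,0],"grip":0}]' 40;  python3 -m handwheel '[{"rotation":[0,0,0],"delta_pos":[0,0,50],"grip":0},{"rotation":[0,0,0],"delta_pos":[0,0,42],"grip":0},{"rotation":[0,0,0],"delta_pos":[0,0,0],"grip":0},{"rotation":[0,0,0],"delta_pos":[0,0,0],"grip":0}]'; python3 ribs.py | sed 's/np.float64//g'| sed -n '5,8p'; python3 go.py 602 -152.3 22 1.724
```

```text
clock: 18.12
ee_pos: [0.6006, -0.1521, 0.1281]
tool_rot: [[-0.152, 0.988, -0.002], [0.988, 0.152, 0.001], [0.001, -0.002, -1.0]]
wrist_force: [0.4, -0.1, -2.6]
grip_width: 0.0196
clock: 18.62
ee_pos: [0.6014, -0.151, 0.038]
tool_rot: [[-0.153, 0.988, 0.001], [0.988, 0.153, -0.0], [-0.0, 0.001, -1.0]]
wrist_force: [0.6, -0.4, -2.0]
grip_width: 0.0195
174 ribs [((-122.3), (-109.2)), ((-80.2), (-61.6)), ((-32.9), (-13.0)), ((13.3), (33.0)), ((59.5), (77.0))] blank ((-9.8), (9.5))
180 ribs [((-121.9), (-109.7)), ((-81.1), (-60.7)), ((-32.6), (-12.9)), ((13.1), (34.4)), ((59.2), (77.0))] blank ((-9.8), (9.6))
186 ribs [((-123.0), (-109.9)), ((-79.1), (-61.2)), ((-32.6), (-12.9)), ((13.2), (35.7)), ((58.6), (76.8))] blank ((-9.8), (9.6))
192 ribs [((-122.1), (-109.1)), ((-78.8), (-61.2)), ((-34.6), (-12.9)), ((13.2), (32.7)), ((59.5), (76.4))] blank ((-9.9), (9.7))
t 18.675 at [ 602.4 -151.2   39.2] yaw 1.724 tilt [ 0.0029 -0.0009] w 19.5 F [ 0.3  0.6 -3. ] 
 rotz 0.0 shift before [-1.  -0.6 17.2] after [-1.  -0.6 17.2] len 17 j6 -0.44
```

```bash
python3 -m handwheel '[{"rotation":[0,0,0],"delta_pos":[0,0.3,8],"grip":0},{"rotation":[0,0,0],"delta_pos":[0,0,6],"grip":0},{"rotation":[0,0,0],"delta_pos":[0,0,2],"grip":0},{"rotation":[0,0,0],"delta_pos":[0,0,0],"grip":0},{"rotation":[0,0,0],"delta_pos":[0,0,0],"grip":32},{"rotation":[0,0,0],"delta_pos":[0,0,0],"grip":32},{"rotation":[0,0,0],"delta_pos":[0,0,-10],"grip":32},{"rotation":[0,0,0],"delta_pos":[0,0,-48],"grip":50},{"rotation":[0,0,0],"delta_pos":[0,0,-50],"grip":60},{"rotation":[0,0,0.13],"delta_pos":[0,0,0],"grip":60},{"rotation":[0,0,0.13],"delta_pos":[0,0,0],"grip":60},{"rotation":[0,0,0.127],"delta_pos":[0,0,0],"grip":60},{"rotation":[0,0,0],"delta_pos":[43,-26,0],"grip":60},{"rotation":[0,0,0],"delta_pos":[43,-26,0],"grip":60},{"rotation":[0,0,0],"delta_pos":[43,-26,0],"grip":60},{"rotation":[0,0,0],"delta_pos":[43,-26,0],"grip":60}]'; python3 -m handwheel '[{"rotation":[0,0,0],"delta_pos":[44,-26,0],"grip":60},{"rotation":[0,0,0],"delta_pos":[44,-26,0],"grip":60},{"rotation":[0,0,0],"delta_pos":[44,-27,0],"grip":60},{"rotation":[0,0,0],"delta_pos":[44,-27,0],"grip":60},{"rotation":[0,0,0],"delta_pos":[44,-27,0],"grip":60},{"rotation":[0,0,0],"delta_pos":[43,-26,0],"grip":60},{"rotation":[0,0,0],"delta_pos":[0,0,30],"grip":60},{"rotation":[0,0,0],"delta_pos":[0,0,0],"grip":60},{"rotation":[0,0,0],"delta_pos":[0,0,0],"grip":60}]'; python3 mw.py w6 20 dark;  python3 go.py 446.5 332.5 9 1.337; python3 m0.py | grep -v fix
```

```text
clock: 20.68
ee_pos: [0.5398, 0.0418, 0.1303]
tool_rot: [[0.232, 0.973, 0.002], [0.973, -0.232, 0.0], [0.001, 0.002, -1.0]]
wrist_force: [0.0, -0.1, -0.1]
grip_width: 0.0527
clock: 21.8
ee_pos: [0.4466, 0.333, 0.1]
tool_rot: [[0.232, 0.973, 0.001], [0.973, -0.232, 0.0], [0.0, 0.0, -1.0]]
wrist_force: [-0.4, -0.4, 0.0]
grip_width: 0.0531
px [254 189] c 446.5 335.4 size 90.4 18.9 ang 1.337 z 20.3
t 21.85 at [447.1 333.  100.4] yaw 1.336 tilt [0.0013 0.0008] w 52.8 F [ 0.4 -0.9 -0.1] 
 rotz -0.001 shift before [-0.7 -0.5 91.4] after [-0.7 -0.5 91.4] len 91 j6 0.83
bar px (192, 144) c 610.1 240.2 size 203 30 ang 1.343 z 47
```

```bash
python3 -m handwheel '[{"rotation":[0,0,0],"delta_pos":[0,0,48],"grip":60},{"rotation":[0,0,0],"delta_pos":[0,0,30],"grip":60},{"rotation":[0,0,0],"delta_pos":[0,0,13],"grip":60},{"rotation":[0,0,0],"delta_pos":[0,0,0],"grip":20},{"rotation":[0,0,0],"delta_pos":[0,0,0],"grip":0},{"rotation":[0,0,0],"delta_pos":[0,0,0],"grip":0},{"rotation":[0,0,0],"delta_pos":[0,0,0],"grip":0},{"rotation":[0,0,0],"delta_pos":[0,0,0],"grip":0},{"rotation":[0,0,0],"delta_pos":[0,0,-21],"grip":0},{"rotation":[0,0,-0.13],"delta_pos":[0,0,-50],"grip":0},{"rotation":[0,0,-0.13],"delta_pos":[0,0,-50],"grip":0},{"rotation":[0,0,-0.127],"delta_pos":[0,0,0],"grip":0},{"rotation":[0,0,0],"delta_pos":[-50,12,0],"grip":0},{"rotation":[0,0,0],"delta_pos":[-50,12,0],"grip":0},{"rotation":[0,0,0],"delta_pos":[-50,12,0],"grip":0},{"rotation":[0,0,0],"delta_pos":[-50,12,0],"grip":0},{"rotation":[0,0,0],"delta_pos":[-50,12,0],"grip":0}]' 40;  python3 -m handwheel '[{"rotation":[0,0,0],"delta_pos":[-50,13,0],"grip":0},{"rotation":[0,0,0],"delta_pos":[-50,13,0],"grip":0},{"rotation":[0,0,0],"delta_pos":[-50,13,0],"grip":0},{"rotation":[0,0,0],"delta_pos":[-51,13,0],"grip":0},{"rotation":[0,0,0],"delta_pos":[-52,13,0],"grip":0},{"rotation":[0,0,0],"delta_pos":[0,0,50],"grip":0},{"rotation":[0,0,0],"delta_pos":[0,0,42],"grip":0},{"rotation":[0,0,0],"delta_pos":[0,0,0],"grip":0},{"rotation":[0,0,0],"delta_pos":[0,0,0],"grip":0}]'; python3 ribs.py | sed 's/np.float64//g'| sed -n '5,8p'; python3 go.py 647.4 -145.3 22 1.724
```

```text
clock: 24.02
ee_pos: [0.5435, 0.0935, 0.1287]
tool_rot: [[-0.153, 0.988, -0.001], [0.988, 0.153, -0.0], [-0.0, -0.001, -1.0]]
wrist_force: [0.6, 0.3, -2.8]
grip_width: 0.0197
clock: 25.15
ee_pos: [0.647, -0.145, 0.0381]
tool_rot: [[-0.153, 0.988, 0.001], [0.988, 0.153, -0.0], [-0.0, 0.001, -1.0]]
wrist_force: [0.0, -0.6, -2.2]
grip_width: 0.0194
174 ribs [((-123.9), (-110.5)), ((-78.5), (-60.7)), ((-32.8), (-13.2)), ((13.0), (30.6))] blank ((-9.7), (9.4))
180 ribs [((-124.5), (-112.3)), ((-78.7), (-61.5)), ((-32.7), (-12.9)), ((13.0), (31.0))] blank ((-9.8), (9.5))
186 ribs [((-123.0), (-111.8)), ((-78.9), (-60.9)), ((-32.7), (-13.0)), ((13.0), (30.6))] blank ((-9.9), (9.5))
192 ribs [((-124.1), (-112.1)), ((-78.5), (-60.7)), ((-33.3), (-13.0)), ((13.0), (30.7))] blank ((-9.9), (9.8))
t 25.2 at [ 648.1 -145.2   39.4] yaw 1.724 tilt [ 0.0033 -0.001 ] w 19.5 F [-0.6 -0.5 -2.2] 
 rotz 0.0 shift before [-0.  -0.7 17.4] after [-0.  -0.7 17.4] len 17 j6 -0.41
```

```bash
python3 -m handwheel '[{"rotation":[0,0,0],"delta_pos":[0,0.2,8],"grip":0},{"rotation":[0,0,0],"delta_pos":[0,0,6],"grip":0},{"rotation":[0,0,0],"delta_pos":[0,0,2],"grip":0},{"rotation":[0,0,0],"delta_pos":[0,0,0],"grip":0},{"rotation":[0,0,0],"delta_pos":[0,0,0],"grip":32},{"rotation":[0,0,0],"delta_pos":[0,0,0],"grip":32},{"rotation":[0,0,0],"delta_pos":[0,0,-10],"grip":32},{"rotation":[0,0,0],"delta_pos":[0,0,-48],"grip":50},{"rotation":[0,0,0],"delta_pos":[0,0,-50],"grip":60},{"rotation":[0,0,0],"delta_pos":[0,0,-50],"grip":60},{"rotation":[0,0,0],"delta_pos":[0,0,-50],"grip":60},{"rotation":[0,0,0],"delta_pos":[0,0,-50],"grip":60},{"rotation":[0,0,0],"delta_pos":[-43,-28,-20],"grip":60},{"rotation":[0,0,0],"delta_pos":[-44,-28,0],"grip":60},{"rotation":[0,0,0],"delta_pos":[0,0,0],"grip":60},{"rotation":[0,0,0],"delta_pos":[0,0,0],"grip":60}]'
python3 - <<'E'
from h import *
for n in('top','wrist'):
    im=grab(n); C=cloud(im); hsv=cv2.cvtColor(im['color'],cv2.COLOR_RGB2HSV)
    m=(hsv[:,:,0]<16)&(hsv[:,:,1]>110)&(C[:,:,2]>.075)&(C[:,:,2]<.125)&(np.hypot(C[:,:,0]-.5975,C[:,:,1]+.2744)<.065)
    P=C[m]; 
    if len(P): print(n,len(P),P.min(0)*1000,P.max(0)*1000,'top centroid',np.median(P[P[:,2]>.108],0)*1000)
    t=m.astype(np.uint8); v,u=np.where(m); print(u.mean(),v.mean()) if len(u) else 0
    if n=='wrist':
        save(im,'pics/w7.png',k=1.5)
        d=(hsv[:,:,2]<105)&(hsv[:,:,1]<90)&(abs(C[:,:,2]-.032)<.004)
        for c in cv2.findContours(d.astype(np.uint8),cv2.RETR_EXTERNAL,cv2.CHAIN_APPROX_NONE)[0]:
            if cv2.contourArea(c)>300:
                Q=onplane(im,c.reshape(-1,2),.032)[:,:2]*1000; print(cv2.minAreaRect(Q.astype(np.float32)))
E
python3 go.py 600 -300 150 1.724
```

```text
clock: 27.2
ee_pos: [0.6045, -0.2392, 0.2996]
tool_rot: [[-0.152, 0.988, 0.001], [0.988, 0.152, 0.0], [0.0, 0.001, -1.0]]
wrist_force: [-0.2, -0.1, -0.2]
grip_width: 0.0525
top 71 [ 545.5552 -303.1925   84.8945] [ 565.9271 -280.3945  115.3888] top centroid [ 555.7271 -291.1866  112.1081]
393.0 157.56338028169014
wrist 316 [ 547.3318 -303.7884   79.4696] [ 568.5781 -283.4086  115.7103] top centroid [ 558.3541 -292.2849  113.4539]
213.48101265822785 199.23101265822785
((602.6473999023438, -153.76722717285156), (19.121068954467773, 87.18382263183594), 8.823894500732422)
((647.0859375, -144.79266357421875), (20.413503646850586, 88.45478057861328), 8.704948425292969)
((556.8040771484375, -157.54551696777344), (19.908363342285156, 88.33861541748047), 8.09935474395752)
((510.9177551269531, -164.4815216064453), (20.456539154052734, 88.35232543945312), 8.215420722961426)
t 27.3 at [ 604.9 -238.3  299.1] yaw 1.725 tilt [-0.0001  0.0006] w 52.8 F [ 0.5  0.3 -0.3] 
 rotz 0.001 shift before [-60.3 -14.3 149.1] after [-60.3 -14.2 149.1] len 161 j6 -0.57
```

View pics/w7.png

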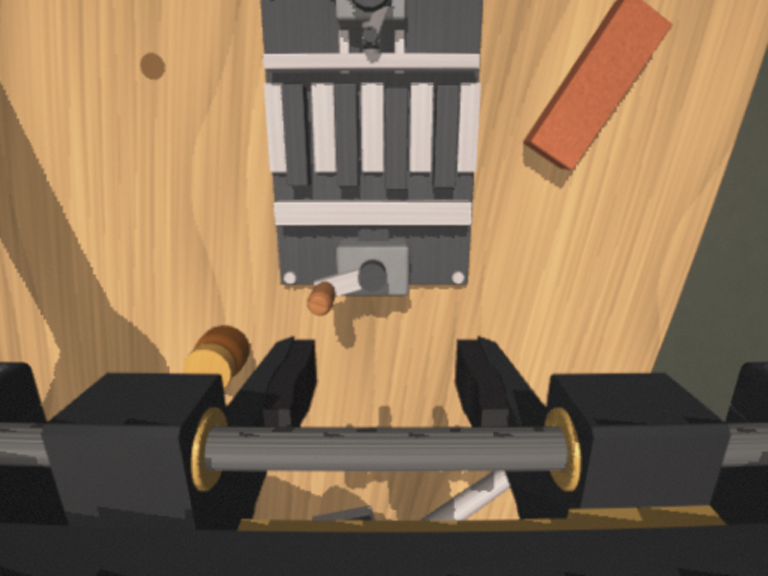

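All four blanks lie in their channels (centres on the channel lines within 1 mm), and the knob is at (320,298) in 1.5x pixels, giving ≈ (557,-292). I'm measuring the jaw position to get the crank angle.

```bash
cat > jaw.py <<'E'
from h import *
O=np.array([577.7,-146.]); ex=np.array([np.cos(1.725),np.sin(1.725)]); ey=np.array([-ex[1],ex[0]])
for n in('wrist','top'):
    im=grab(n); C=cloud(im)*1000; hsv=cv2.cvtColor(im['color'],cv2.COLOR_RGB2HSV)
    D=C[:,:,:2]-O; fx,fy=D@ex,D@ey
    b=(hsv[:,:,1]<60)&(hsv[:,:,2]>100)&(abs(C[:,:,2]-34)<5)&(abs(fy)<90)
    for lo,hi,t in((-100,-25,'jaw'),(25,80,'press')):
        m=b&(fx>lo)&(fx<hi)
        for y0 in(-69,0,69):
            q=fx[m&(abs(fy-y0)<12)]
            if len(q)>8: print(n,t,y0,'fx',np.percentile(q,[2,98]).round(1),len(q))
E
python3 jaw.py; python3 go.py 556.5 -292.2 85 1.724
```

```text
wrist jaw -69 fx [-88.8 -68.5] 251
wrist jaw 0 fx [-88.8 -68.6] 253
wrist jaw 69 fx [-88.7 -38.1] 254
wrist press -69 fx [49.7 60.5] 188
wrist press 0 fx [49.5 64.4] 203
wrist press 69 fx [30.1 60.5] 196
top jaw -69 fx [-86.7 -47.8] 72
top jaw 0 fx [-86.6 -65.2] 73
top jaw 69 fx [-85.9 -64.7] 71
top press -69 fx [28.8 61.1] 39
top press 0 fx [50.1 63.1] 40
top press 69 fx [50.2 62.1] 41
t 27.4 at [ 604.9 -238.2  299. ] yaw 1.725 tilt [-0.0003  0.0004] w 53.1 F [ 0.2 -0.1  0.5] 
 rotz 0.001 shift before [-46.  -56.1 214. ] after [-46.1 -56.1 214. ] len 226 j6 -0.57
```

```bash
python3 -m handwheel '[{"rotation":[0,0,0],"delta_pos":[-46,-56,0],"grip":60},{"rotation":[0,0,0],"delta_pos":[0,0,50],"grip":60},{"rotation":[0,0,0],"delta_pos":[0,0,50],"grip":60},{"rotation":[0,0,0],"delta_pos":[0,0,40],"grip":60},{"rotation":[0,0,0],"delta_pos":[0,0,0],"grip":60},{"rotation":[0,0,0],"delta_pos":[0,0,0],"grip":60}]'; python3 go.py 556.5 -292.2 78 1.724
python3 - <<'E'
import numpy as np
a=-1.829+np.arange(0,19)*2*np.pi/15; p=45*np.c_[np.cos(a),np.sin(a)]; c=np.round(p).astype(int)
print(np.diff(np.round(p-p[0]),axis=0).astype(int).tolist())
E
```

```text
clock: 28.15
ee_pos: [0.5641, -0.2859, 0.1608]
tool_rot: [[-0.153, 0.988, 0.002], [0.988, 0.153, -0.001], [-0.001, 0.001, -1.0]]
wrist_force: [0.3, 0.3, 0.1]
grip_width: 0.053
t 28.15 at [ 564.1 -285.9  160.8] yaw 1.725 tilt [ 0.0017 -0.0009] w 53.0 F [0.3 0.3 0.1] 
 rotz 0.001 shift before [-4.9 -8.6 82.7] after [-5.  -8.6 82.7] len 83 j6 -0.66
[[19, -1], [17, 7], [13, 13], [7, 18], [-1, 18], [-9, 17], [-14, 12], [-18, 4], [-19, -3], [-15, -10], [-11, -16], [-2, -18], [4, -18], [12, -15], [17, -8], [19, -1], [17, 7], [13, 13]]
```

```bash
python3 -m handwheel '[{"rotation":[0,0,0],"delta_pos":[-5,-9,0],"grip":60},{"rotation":[0,0,0],"delta_pos":[0,0,35],"grip":60},{"rotation":[0,0,0],"delta_pos":[0,0,30],"grip":60},{"rotation":[0,0,0],"delta_pos":[0,0,18],"grip":60},{"rotation":[0,0,0],"delta_pos":[0,0,0],"grip":60},{"rotation":[0,0,0],"delta_pos":[0,0,0],"grip":10},{"rotation":[0,0,0],"delta_pos":[0,0,0],"grip":10},{"rotation":[0,0,0],"delta_pos":[0,0,0],"grip":10},{"rotation":[0,0,0],"delta_pos":[0,0,0],"grip":10},{"rotation":[0,0,0],"delta_pos":[0,0,0],"grip":10}]' 25; python3 go.py 556.5 -292.2 78 1.724
```

```text
clock: 29.4
ee_pos: [0.5567, -0.2926, 0.0774]
tool_rot: [[-0.152, 0.988, 0.004], [0.988, 0.152, -0.001], [-0.002, 0.004, -1.0]]
wrist_force: [5.1, 1.5, -0.5]
grip_width: 0.0216
t 29.4 at [ 556.7 -292.6   77.4] yaw 1.724 tilt [ 0.0041 -0.0011] w 21.6 F [ 5.1  1.5 -0.5] 
 rotz -0.0 shift before [ 0.4 -0.2 -0.6] after [ 0.4 -0.2 -0.6] len 1 j6 -0.68
```

Gripped (21.6 mm). Now a first full turn of 15 rows.

```bash
python3 -m handwheel '[{"rotation":[0,0,0],"delta_pos":[19,-1,0],"grip":10},{"rotation":[0,0,0],"delta_pos":[17,7,0],"grip":10},{"rotation":[0,0,0],"delta_pos":[13,13,0],"grip":10},{"rotation":[0,0,0],"delta_pos":[7,18,0],"grip":10},{"rotation":[0,0,0],"delta_pos":[-1,18,0],"grip":10},{"rotation":[0,0,0],"delta_pos":[-9,17,0],"grip":10},{"rotation":[0,0,0],"delta_pos":[-14,12,0],"grip":10},{"rotation":[0,0,0],"delta_pos":[-18,4,0],"grip":10},{"rotation":[0,0,0],"delta_pos":[-19,-3,0],"grip":10},{"rotation":[0,0,0],"delta_pos":[-15,-10,0],"grip":10},{"rotation":[0,0,0],"delta_pos":[-11,-16,0],"grip":10},{"rotation":[0,0,0],"delta_pos":[-2,-18,0],"grip":10},{"rotation":[0,0,0],"delta_pos":[4,-18,0],"grip":10},{"rotation":[0,0,0],"delta_pos":[12,-15,0],"grip":10},{"rotation":[0,0,0],"delta_pos":[17,-8,0],"grip":10},{"rotation":[0,0,0],"delta_pos":[0,0,0],"grip":10},{"rotation":[0,0,0],"delta_pos":[0,0,0],"grip":10}]'; python3 go.py 556.5 -292.2 78 1.724; python3 jaw.py | grep ' 0 '
```

```text
clock: 31.52
ee_pos: [0.5558, -0.2905, 0.0772]
tool_rot: [[-0.152, 0.988, 0.002], [0.988, 0.152, 0.002], [0.002, 0.002, -1.0]]
wrist_force: [3.6, 4.5, 5.8]
grip_width: 0.0213
t 31.525 at [ 555.8 -290.5   77.2] yaw 1.724 tilt [0.0022 0.0019] w 21.3 F [3.6 4.5 5.8] 
 rotz -0.0 shift before [-1.8  0.5 -0.8] after [-1.8  0.5 -0.8] len 2 j6 -0.68
wrist jaw 0 fx [-76.8 -55.8] 1309
top jaw 0 fx [-73.8 -52.6] 72
top press 0 fx [50.  63.1] 41
```

```bash
python3 -m handwheel '[{"rotation":[0,0,0],"delta_pos":[19,-1,0],"grip":10},{"rotation":[0,0,0],"delta_pos":[17,7,0],"grip":10},{"rotation":[0,0,0],"delta_pos":[13,13,0],"grip":10},{"rotation":[0,0,0],"delta_pos":[7,18,0],"grip":10},{"rotation":[0,0,0],"delta_pos":[-1,18,0],"grip":10},{"rotation":[0,0,0],"delta_pos":[-9,17,0],"grip":10},{"rotation":[0,0,0],"delta_pos":[-14,12,0],"grip":10},{"rotation":[0,0,0],"delta_pos":[-18,4,0],"grip":10},{"rotation":[0,0,0],"delta_pos":[-19,-3,0],"grip":10},{"rotation":[0,0,0],"delta_pos":[-15,-10,0],"grip":10},{"rotation":[0,0,0],"delta_pos":[-11,-16,0],"grip":10},{"rotation":[0,0,0],"delta_pos":[-2,-18,0],"grip":10},{"rotation":[0,0,0],"delta_pos":[4,-18,0],"grip":10},{"rotation":[0,0,0],"delta_pos":[12,-15,0],"grip":10},{"rotation":[0,0,0],"delta_pos":[17,-8,0],"grip":10},{"rotation":[0,0,0],"delta_pos":[0,0,0],"grip":10},{"rotation":[0,0,0],"delta_pos":[0,0,0],"grip":10}]'; python3 go.py 556.5 -292.2 78 1.724; python3 jaw.py | grep ' 0 '
```

```text
clock: 33.75
ee_pos: [0.5556, -0.29, 0.0772]
tool_rot: [[-0.152, 0.988, 0.002], [0.988, 0.152, 0.002], [0.002, 0.002, -1.0]]
wrist_force: [3.3, 4.8, 6.6]
grip_width: 0.0214
t 33.75 at [ 555.6 -290.    77.2] yaw 1.724 tilt [0.0018 0.0021] w 21.4 F [3.3 4.8 6.6] 
 rotz -0.0 shift before [-2.3  0.6 -0.8] after [-2.3  0.6 -0.8] len 2 j6 -0.68
wrist jaw 0 fx [-63.8 -42.9] 1369
top jaw 0 fx [-61.4 -42. ] 63
top press 0 fx [50.2 61.9] 39
```

```bash
python3 -m handwheel '[{"rotation":[0,0,0],"delta_pos":[19,-1,0],"grip":10},{"rotation":[0,0,0],"delta_pos":[17,7,0],"grip":10},{"rotation":[0,0,0],"delta_pos":[13,13,0],"grip":10},{"rotation":[0,0,0],"delta_pos":[7,18,0],"grip":10},{"rotation":[0,0,0],"delta_pos":[-1,18,0],"grip":10},{"rotation":[0,0,0],"delta_pos":[-9,17,0],"grip":10},{"rotation":[0,0,0],"delta_pos":[0,0,0],"grip":10},{"rotation":[0,0,0],"delta_pos":[0,0,0],"grip":10}]'; python3 go.py 556.5 -292.2 78 1.724; python3 jaw.py | grep ' 0 '
```

```text
clock: 34.85
ee_pos: [0.62, -0.2344, 0.0773]
tool_rot: [[-0.152, 0.988, 0.002], [0.988, 0.152, 0.001], [0.0, 0.002, -1.0]]
wrist_force: [3.6, 1.8, 6.3]
grip_width: 0.0212
t 34.85 at [ 620.  -234.4   77.3] yaw 1.724 tilt [0.0023 0.0007] w 21.2 F [3.6 1.8 6.3] 
 rotz -0.0 shift before [-47.4 -71.6  -0.9] after [-47.4 -71.6  -0.9] len 86 j6 -0.55
wrist jaw 0 fx [-59.2 -37.9] 1195
top jaw 0 fx [-56.4 -37.4] 64
top press 0 fx [52.8 64.3] 40
```

```bash
python3 -m handwheel '[{"rotation":[0,0,0],"delta_pos":[0,0,0],"grip":60},{"rotation":[0,0,0],"delta_pos":[0,0,0],"grip":60},{"rotation":[0,0,0],"delta_pos":[0,0,0],"grip":60},{"rotation":[0,0,0],"delta_pos":[0,0,-30],"grip":60},{"rotation":[0,0,0],"delta_pos":[0,0,-45],"grip":60},{"rotation":[0,0,0],"delta_pos":[0,0,-50],"grip":60},{"rotation":[0,0,0],"delta_pos":[0,0,-48],"grip":60},{"rotation":[0,0,0],"delta_pos":[50,-7,0],"grip":60},{"rotation":[0,0,0],"delta_pos":[50,-7,0],"grip":60},{"rotation":[0,0,0],"delta_pos":[50,-7,0],"grip":60},{"rotation":[0,0,0],"delta_pos":[50,-7,0],"grip":60},{"rotation":[0,0,0],"delta_pos":[0,0,0],"grip":60},{"rotation":[0,0,0],"delta_pos":[0,0,0],"grip":60}]'
cat > lev.py <<'E'
from h import *
O=np.array([577.7,-146.]); ex=np.array([np.cos(1.725),np.sin(1.725)]); piv=O+105*ex
print('pivot',piv)
for n in('wrist','top'):
    im=grab(n); C=cloud(im)*1000; hsv=cv2.cvtColor(im['color'],cv2.COLOR_RGB2HSV)
    r=np.hypot(C[:,:,0]-piv[0],C[:,:,1]-piv[1])
    m=(abs(C[:,:,2]-66)<5)&(r>22)&(r<95)&(hsv[:,:,1]<70)&(hsv[:,:,2]>90)
    m=cv2.morphologyEx(m.astype(np.uint8),cv2.MORPH_OPEN,np.ones((2,2)))>0
    if m.sum()<10: print(n,'none'); continue
    P=onplane(im,np.argwhere(m)[:,::-1],.0665)[:,:2]*1000
    c=P.mean(0); u=np.linalg.svd(P-c)[2][0]; u*=np.sign(u@(c-piv)); a=np.arctan2(u[1],u[0])
    nrm=np.array([-u[1],u[0]]); print(n,m.sum(),'z',np.median(C[m][:,2]),'c',c,'yaw',a,'lever',2.375-a,'line offset from pivot',(piv-c)@nrm,'tip r',((P-piv)@u).max(),'width',np.ptp((P-c)@nrm))
    if n=='wrist': save(im,'pics/w8.png',k=1.5)
    # hub: dark round top
    h=(r<30)&(C[:,:,2]>62)&(hsv[:,:,2]<90)
    if h.sum()>20:
        z=np.median(C[h][:,2]); (hx,hy),hr=cv2.minEnclosingCircle(onplane(im,np.argwhere(h)[:,::-1],z/1000)[:,:2].astype(np.float32)*1000); print(' hub',hx,hy,hr,z)
E
python3 lev.py; python3 jaw.py; python3 go.py 561.6 -42.3 250 1.724
```

```text
clock: 36.58
ee_pos: [0.5606, -0.0427, 0.249]
tool_rot: [[-0.153, 0.988, -0.0], [0.988, 0.153, -0.001], [-0.001, -0.0, -1.0]]
wrist_force: [0.5, 0.2, -1.2]
grip_width: 0.0527
pivot [561.5727 -42.2459]
wrist 558 z 66.67557605401977 c [527.9082  -8.6209] yaw 2.364195784113304 lever 0.01080421588669589 line offset from pivot 0.35282058137774897 tip r 76.32944855891549 width 13.630310410904158
 hub 555.7889404296875 -5.610967636108398 31.361751556396484 347.72133214655776
top 85 z 65.37904182080945 c [523.4183 -11.5694] yaw 2.462492086908854 lever -0.08749208690885402 line offset from pivot -0.09394002120954781 tip r 76.14886212796608 width 13.177317470738187
 hub 530.5848999023438 -31.915382385253906 57.74843215942383 626.9716748817111
wrist jaw -69 fx [-57.8 -36.3] 115
wrist jaw 0 fx [-58.7 -37.8] 248
wrist jaw 69 fx [-57.2 -37.2] 111
wrist press -69 fx [52.4 64.3] 179
wrist press 0 fx [52.8 64.1] 133
wrist press 69 fx [31.  64.2] 201
top jaw 0 fx [-48.2 -37.6] 33
t 36.775 at [561.  -43.6 249. ] yaw 1.722 tilt [-0.0004 -0.0002] w 52.6 F [-1.2  0.3 -0.2] 
 rotz -0.002 shift before [ 1.2  0.8 -1. ] after [ 1.2  0.8 -1. ] len 2 j6 -0.27
```

View pics/w8.png

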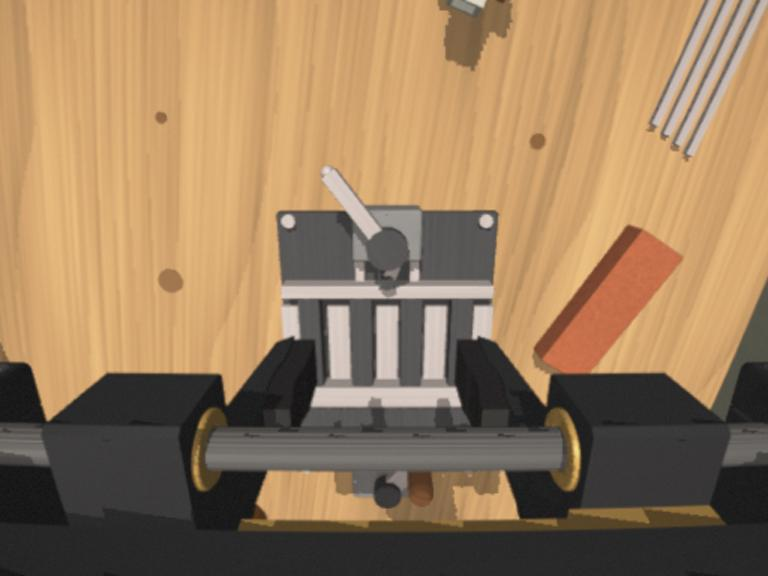

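Wrist view: the lever runs from its hub (388,248) to its tip (327,172). That gives yaw 2.364 (lever angle ≈ 0.01), and its line passes within 0.4 mm of the expected pivot. The jaw is at ≈ 32 mm and the pressure bar has yielded about 2.5 mm, so the blanks are nipped. On to the bar.

```bash
python3 -m handwheel '[{"rotation":[0,0,0.187],"delta_pos":[0,0,0],"grip":60},{"rotation":[0,0,0.188],"delta_pos":[0,0,0],"grip":60},{"rotation":[0,0,0],"delta_pos":[48,-2,0],"grip":60},{"rotation":[0,0,0],"delta_pos":[48,-2,0],"grip":60},{"rotation":[0,0,0],"delta_pos":[48,-2,0],"grip":60},{"rotation":[0,0,0],"delta_pos":[48,-2,0],"grip":60},{"rotation":[0,0,0],"delta_pos":[48,-3,0],"grip":60},{"rotation":[0,0,0],"delta_pos":[48,-3,0],"grip":60},{"rotation":[0,0,0],"delta_pos":[0,0,50],"grip":60},{"rotation":[0,0,0],"delta_pos":[0,0,49],"grip":60},{"rotation":[0,0,0],"delta_pos":[0,0,0],"grip":60},{"rotation":[0,0,0],"delta_pos":[0,0,0],"grip":60}]';python3 mw.py w9 46 white; python3 go.py 611.5 241.3 16 1.347
```

```text
clock: 38.28
ee_pos: [0.6116, 0.2412, 0.1516]
tool_rot: [[0.221, 0.975, 0.001], [0.975, -0.221, 0.001], [0.001, 0.001, -1.0]]
wrist_force: [-0.4, 0.3, 0.3]
grip_width: 0.0531
px [257 173] c 613.1 241.5 size 199.0 26.0 ang 1.35 z 46.4
t 38.325 at [612.3 241.6 152.9] yaw 1.348 tilt [0.0037 0.0013] w 52.8 F [0.1 0.5 1.1] 
 rotz 0.001 shift before [ -0.7  -1.2 136.9] after [ -0.7  -1.2 136.9] len 137 j6 0.56
```

```bash
python3 -m handwheel '[{"rotation":[0,0,0],"delta_pos":[0,0.5,45],"grip":60},{"rotation":[0,0,0],"delta_pos":[0,0,45],"grip":60},{"rotation":[0,0,0],"delta_pos":[0,0,30],"grip":60},{"rotation":[0,0,0],"delta_pos":[0,0,16],"grip":60},{"rotation":[0,0,0],"delta_pos":[0,0,0],"grip":60},{"rotation":[0,0,0],"delta_pos":[0,0,0],"grip":20},{"rotation":[0,0,0],"delta_pos":[0,0,0],"grip":10},{"rotation":[0,0,0],"delta_pos":[0,0,0],"grip":10},{"rotation":[0,0,0],"delta_pos":[0,0,0],"grip":10},{"rotation":[0,0,0],"delta_pos":[0,0,0],"grip":10}]' 60; python3 go.py 612 241 150 1.347; python3 -m handwheel '[{"rotation":[0,0,0],"delta_pos":[0,0,-30],"grip":10},{"rotation":[0,0,0],"delta_pos":[0,0,-50],"grip":10},{"rotation":[0,0,0],"delta_pos":[0,0,-50],"grip":10},{"rotation":[0,0,0],"delta_pos":[0,0,0],"grip":10},{"rotation":[0,0,0],"delta_pos":[0,0,0],"grip":10}]';  python3 go.py 426.3 91.1 150 2.364
```

```text
clock: 39.58
ee_pos: [0.6118, 0.2418, 0.0155]
tool_rot: [[0.22, 0.976, 0.002], [0.976, -0.22, 0.001], [0.001, 0.002, -1.0]]
wrist_force: [0.2, -0.3, 5.8]
grip_width: 0.0251
t 39.575 at [611.8 241.8  15.5] yaw 1.349 tilt [0.002  0.0007] w 25.1 F [ 0.2 -0.3  5.8] 
 rotz 0.002 shift before [  -0.6    0.6 -134.5] after [  -0.6    0.6 -134.5] len 134 j6 0.56
clock: 40.2
ee_pos: [0.6094, 0.241, 0.1423]
tool_rot: [[0.22, 0.976, -0.003], [0.976, -0.22, -0.001], [-0.002, -0.003, -1.0]]
wrist_force: [-0.7, 0.5, -3.1]
grip_width: 0.0253
t 40.2 at [609.4 241.  142.3] yaw 1.349 tilt [-0.0029 -0.001 ] w 25.3 F [-0.7  0.5 -3.1] 
 rotz -1.015 shift before [-186.5 -145.8   -7.1] after [  25.4 -235.3   -7.1] len 237 j6 0.56
```

```bash
python3 -m handwheel '[{"rotation":[0,0,-0.169],"delta_pos":[0,0,0],"grip":10},{"rotation":[0,0,-0.169],"delta_pos":[0,0,0],"grip":10},{"rotation":[0,0,-0.169],"delta_pos":[0,0,0],"grip":10},{"rotation":[0,0,-0.169],"delta_pos":[0,0,0],"grip":10},{"rotation":[0,0,-0.169],"delta_pos":[0,0,0],"grip":10},{"rotation":[0,0,-0.17],"delta_pos":[0,0,0],"grip":10},{"rotation":[0,0,0],"delta_pos":[6,-39,0],"grip":10},{"rotation":[0,0,0],"delta_pos":[6,-39,0],"grip":10},{"rotation":[0,0,0],"delta_pos":[6,-39,0],"grip":10},{"rotation":[0,0,0],"delta_pos":[6,-40,0],"grip":10},{"rotation":[0,0,0],"delta_pos":[6,-40,0],"grip":10},{"rotation":[0,0,0],"delta_pos":[6,-40,0],"grip":10},{"rotation":[0,0,0],"delta_pos":[0,0,40],"grip":10},{"rotation":[0,0,0],"delta_pos":[0,0,0],"grip":10},{"rotation":[0,0,0],"delta_pos":[0,0,0],"grip":10}]';  python3 go.py 422.7 94.5 42.5 2.364
python3 - <<'E'
from h import *
im=grab('wrist'); save(im,'pics/w10.png',k=1.5)
s=monitor.get_state(); C=cloud(im); R=np.array(s['tool_rot']); P=(C-np.array(s['ee_pos']))@R*1000
hsv=cv2.cvtColor(im['color'],cv2.COLOR_RGB2HSV)
m=(abs(P[:,:,1])<16)&(P[:,:,0]>22)&(P[:,:,2]<0)&(P[:,:,2]>-40)&(hsv[:,:,1]<70)&(hsv[:,:,2]>80)
for r in range(0,240,12):
    c=np.where(m[r])[0]
    if len(c)>6: q=P[r,c]; print(r,'y',q[[0,-1],1].round(1),'x',q[:,0].mean().round(1),'z',np.median(q[:,2]).round(1))
v,u=np.where(m); print('x max',np.percentile(P[m][:,0],[1,99.5]))
E
```

```text
clock: 42.08
ee_pos: [0.4182, 0.0977, 0.1034]
tool_rot: [[-0.713, 0.701, -0.003], [0.701, 0.713, -0.0], [0.002, -0.002, -1.0]]
wrist_force: [1.0, 0.7, -2.2]
grip_width: 0.0258
t 42.075 at [418.2  97.7 103.4] yaw 2.364 tilt [-0.0028 -0.0004] w 25.8 F [ 1.   0.7 -2.2] 
 rotz 0.0 shift before [-5.6  1.  60.9] after [-5.6  1.  60.9] len 61 j6 -0.62
36 y [-13.   12.9] x 99.3 z -29.9
48 y [-13.1  12.5] x 95.2 z -30.0
60 y [-12.9  12.6] x 91.0 z -30.0
72 y [-13.1  12.9] x 86.8 z -30.1
84 y [-12.7  12.5] x 82.5 z -29.9
96 y [-12.8  12.7] x 78.1 z -29.8
108 y [-13.   12.5] x 73.6 z -29.8
120 y [-13.   12.6] x 69.0 z -29.9
132 y [-12.8  12.8] x 64.3 z -29.9
144 y [-13.   12.5] x 59.5 z -29.9
156 y [-12.8  12.6] x 54.6 z -30.0
168 y [-12.9  12.4] x 49.5 z -29.8
180 y [-13.1  12.5] x 44.4 z -30.1
192 y [-12.8  12.6] x 39.0 z -30.1
204 y [-13.1  12.5] x 33.6 z -29.8
216 y [-13.2  12.7] x 28.0 z -29.9
228 y [-12.9  12.3] x 22.3 z -30.1
x max [22.9862 99.1356]
```

View pics/w10.png

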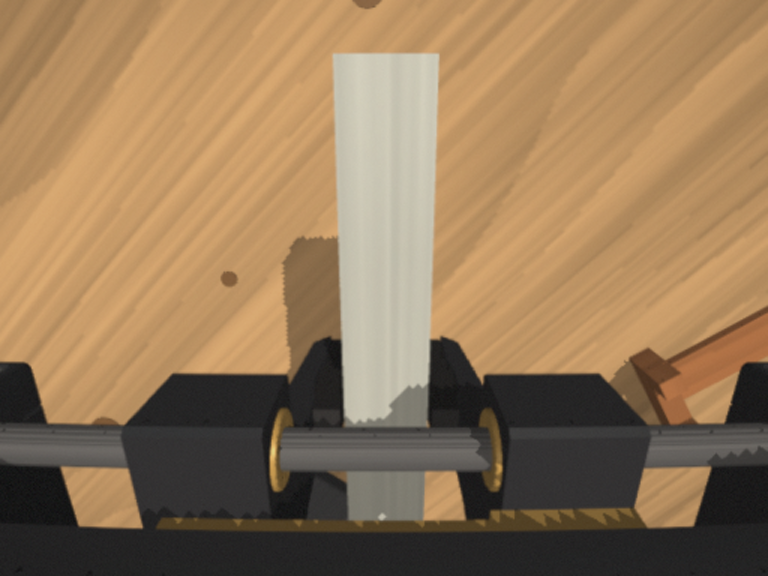

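Wrist view: the bar is held squarely and level along tool x, with its end at (386,55) and reaching ±100 mm. I lower it to stub height and re-measure before inserting.

```bash
python3 -m handwheel '[{"rotation":[0,0,0],"delta_pos":[0,0.7,40],"grip":10},{"rotation":[0,0,0],"delta_pos":[0,0,20],"grip":10},{"rotation":[0,0,0],"delta_pos":[0,0,0],"grip":10},{"rotation":[0,0,0],"delta_pos":[0,0,0],"grip":10},{"rotation":[0,0,0],"delta_pos":[0,0,0],"grip":10}]'; python3 go.py 466.1 51.8 43 2.364
python3 - <<'E'
from h import *
im=grab('scene'); save(im,'pics/s2.png',(180,130,300,260),5); C=cloud(im)*1000
hsv=cv2.cvtColor(im['color'],cv2.COLOR_RGB2HSV)
piv=np.array([561.6,-42.2]); u=np.array([-.7128,.7013]); n=np.array([.7013,.7128])
D=C[:,:,:2]-piv; a=D@u; b=D@n
for lo,hi in((25,40),(40,60),(60,80),(110,125),(125,140),(140,155)):
    m=(a>lo)&(a<hi)&(abs(b)<20)&(C[:,:,2]>40)&(C[:,:,2]<85)&(hsv[:,:,1]<70)
    if m.sum()>5: print(lo,hi,m.sum(),'b',np.percentile(b[m],[3,97]),'z',np.percentile(C[m][:,2],[3,97]))
E
```

```text
clock: 42.75
ee_pos: [0.421, 0.0986, 0.0457]
tool_rot: [[-0.713, 0.701, 0.003], [0.701, 0.713, 0.0], [-0.002, 0.002, -1.0]]
wrist_force: [-0.1, 0.5, -3.2]
grip_width: 0.0255
t 42.75 at [421.   98.6  45.7] yaw 2.364 tilt [0.0028 0.0005] w 25.5 F [-0.1  0.5 -3.2] 
 rotz 0.0 shift before [-65.   -1.7   2.8] after [-65.   -1.7   2.8] len 65 j6 -0.62
25 40 35 b [-6.4642  6.9231] z [54.1281 66.7517]
40 60 46 b [-5.3812  6.1823] z [53.9137 67.7538]
60 80 32 b [-6.4741  6.7731] z [55.2759 66.492 ]
110 125 68 b [-9.0704 15.4373] z [51.7223 77.034 ]
125 140 61 b [-8.8933 16.0457] z [52.0424 77.5517]
140 155 63 b [-8.5715 15.7418] z [50.8045 77.6792]
```

View pics/s2.png

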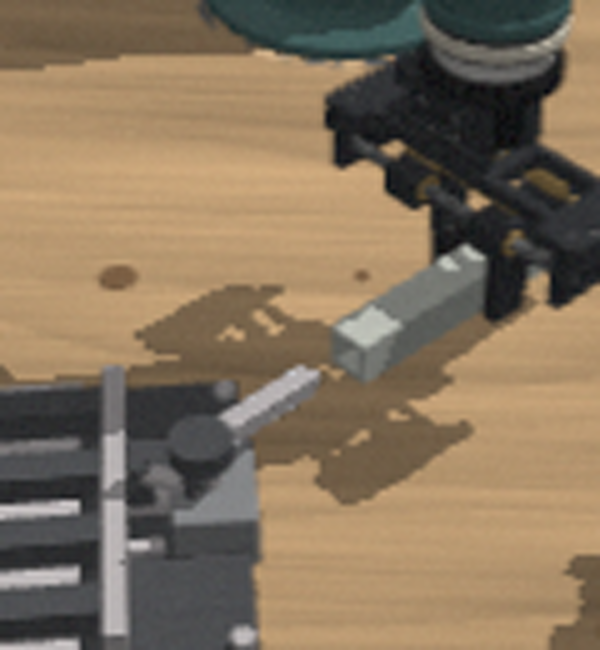

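The scene view shows the stub tip at (312,378) facing the bar's open end at (352,352). By both the arm's pose and the scene depth, the bar sits about 2-3 mm too high and 2-3 mm off in tool y.

```bash
python3 -m handwheel '[{"rotation":[0,0,0],"delta_pos":[0,-2.3,3],"grip":10},{"rotation":[0,0,0],"delta_pos":[0,0,0],"grip":10},{"rotation":[0,0,0],"delta_pos":[0,0,0],"grip":10},{"rotation":[0,0,0],"delta_pos":[0,0,0],"grip":10}]'
cat > ins.py <<'E'
from h import *
P=[]
piv=np.array([561.6,-42.2]); u=np.array([-.7128,.7013]); n=np.array([.7013,.7128])
s=monitor.get_state(); p=np.array(s['ee_pos'])*1000; d=p[:2]-piv; print('arm: r',d@u,'off',d@n,'z',p[2]+17,'F',np.array(s['wrist_force']),np.array(s['wrist_torque']),'w',s['grip_width'])
im=grab('scene'); C=cloud(im)*1000
hsv=cv2.cvtColor(im['color'],cv2.COLOR_RGB2HSV)
D=C[:,:,:2]-piv; a=D@u; b=D@n
for lo,hi in((25,40),(40,60),(60,80),(80,95),(95,110),(110,125),(125,150)):
    m=(a>lo)&(a<hi)&(abs(b)<20)&(C[:,:,2]>40)&(C[:,:,2]<85)&(hsv[:,:,1]<70)
    if m.sum()>5:
        q=np.percentile(b[m],[3,97]); z=np.percentile(C[m][:,2],[3,97]); print(lo,hi,m.sum(),'b',q.round(1),q.mean().round(1),'z',z.round(1),z.mean().round(1))
E
python3 ins.py;python3 go.py 466.1 51.8 43 2.364
```

```text
clock: 43.3
ee_pos: [0.4178, 0.0966, 0.0412]
tool_rot: [[-0.713, 0.701, 0.0], [0.701, 0.713, 0.0], [-0.0, 0.0, -1.0]]
wrist_force: [0.4, 0.6, -2.6]
grip_width: 0.0254
arm: r 199.85007094462713 off -1.8707618161273132 z 58.22531967404908 F [ 0.4317  0.6462 -2.5973] [ 0.0117  0.0162 -0.007 ] w 0.02540754466750871
25 40 36 b [-5.  7.] 1.0 z [54.1 67.3] 60.7
40 60 44 b [-5.7  6.8] 0.5 z [54.7 67.8] 61.2
60 80 34 b [-7.   6.4] -0.3 z [55.  66.7] 60.9
95 110 89 b [-12.9  12.1] -0.4 z [46.9 72.7] 59.8
110 125 65 b [-14.2  12. ] -1.1 z [47.8 72.9] 60.3
125 150 105 b [-13.3  12.1] -0.6 z [46.5 72.9] 59.7
t 43.35 at [417.8  96.6  41.2] yaw 2.364 tilt [0. 0.] w 25.0 F [-0.5 -0.5 -3.3] 
 rotz 0.0 shift before [-65.8   1.9  -1.8] after [-65.8   1.9  -1.8] len 66 j6 -0.62
```

```bash
python3 -m handwheel '[{"rotation":[0,0,0],"delta_pos":[0,1.3,-1.2],"grip":10},{"rotation":[0,0,0],"delta_pos":[-8,0,0],"grip":10},{"rotation":[0,0,0],"delta_pos":[-8,0,0],"grip":10},{"rotation":[0,0,0],"delta_pos":[-7,0,0],"grip":10},{"rotation":[0,0,0],"delta_pos":[-6,0,0],"grip":10},{"rotation":[0,0,0],"delta_pos":[-5,0,0],"grip":10},{"rotation":[0,0,0],"delta_pos":[0,0,0],"grip":10},{"rotation":[0,0,0],"delta_pos":[0,0,0],"grip":10}]'; python3 ins.py
```

```text
clock: 44.35
ee_pos: [0.4428, 0.0737, 0.0423]
tool_rot: [[-0.713, 0.701, -0.0], [0.701, 0.713, 0.0], [0.0, -0.0, -1.0]]
wrist_force: [-0.5, -0.7, -2.8]
grip_width: 0.0253
arm: r 166.0176373329704 off -0.6994470156546271 z 59.328611258878986 F [-0.5338 -0.7393 -2.8469] [-0.0782  0.034  -0.0338] w 0.025325748973364728
25 40 35 b [-5.8  7.5] 0.9 z [56.3 67.1] 61.7
40 60 47 b [-6.2  6.9] 0.3 z [55.5 67.7] 61.6
60 80 97 b [-11.1  13.4] 1.2 z [47.8 73.7] 60.8
80 95 64 b [-11.1  13.5] 1.2 z [48.1 73.4] 60.8
95 110 66 b [-12.5  13.3] 0.4 z [49.1 74.2] 61.6
110 125 64 b [-12.4  13.4] 0.5 z [47.5 74.4] 60.9
125 150 103 b [-11.3  13.3] 1.0 z [49.7 74.2] 62.0
```

```bash
python3 -m handwheel '[{"rotation":[0,0,0],"delta_pos":[-8,0,0],"grip":10},{"rotation":[0,0,0],"delta_pos":[-8,0,0],"grip":10},{"rotation":[0,0,0],"delta_pos":[-8,0,0],"grip":10},{"rotation":[0,0,0],"delta_pos":[-6,0,0],"grip":10},{"rotation":[0,0,0],"delta_pos":[-3,0,0],"grip":10},{"rotation":[0,0,0],"delta_pos":[0,0,0],"grip":10},{"rotation":[0,0,0],"delta_pos":[0,0,0],"grip":10}]'; python3 ins.py
python3 - <<'E'
import numpy as np
# circle about pivot in tool frame: per-row turn da about tool z, tool at r on +x; chord in the axes before the turn
r=133.5
for da in(.06,.07,.08,.1): print(da, r*(np.cos(da)-1), r*np.sin(da))
E
```

```text
clock: 45.28
ee_pos: [0.4662, 0.0506, 0.0423]
tool_rot: [[-0.713, 0.701, -0.0], [0.701, 0.713, 0.0], [0.0, -0.0, -1.0]]
wrist_force: [1.1, -0.2, -3.3]
grip_width: 0.0255
arm: r 133.10743784059096 off -0.7164217653033518 z 59.295364147013316 F [ 1.0825 -0.2475 -3.2513] [ 0.0113 -0.0197  0.002 ] w 0.02550147548280257
25 40 72 b [-11.8  13.8] 1.0 z [49.1 73.2] 61.2
40 60 101 b [-12.1  13.4] 0.7 z [48.6 73.9] 61.2
60 80 91 b [-11.1  13.7] 1.3 z [48.5 74.1] 61.3
80 95 67 b [-12.1  13.4] 0.7 z [47.3 73.6] 60.5
95 110 66 b [-10.7  14. ] 1.7 z [49.  73.7] 61.3
110 125 79 b [-17.2  17.5] 0.1 z [48.1 79.1] 63.6
125 150 31 b [-16.4  17. ] 0.3 z [46.2 84.4] 65.3
0.06 -0.24022791865024068 8.005194865005853
0.07 -0.3269414661871754 9.337370119560624
0.08 -0.4269722086003049 10.668611644884555
0.1 -0.6669439353835529 13.327761122351559
```

```bash
cat > sw.py <<'E'
from h import *
piv=np.array([561.6,-42.2]); s=monitor.get_state(); p=np.array(s['ee_pos'])*1000; d=p[:2]-piv; R=np.array(s['tool_rot'])
print('r',np.hypot(*d).round(1),'pos ang',(2.364-np.arctan2(d[1],d[0])).round(3),'yaw ang',(2.364-np.arctan2(R[1,0],R[0,0])).round(3),'z',p[2].round(1),'F',np.array(s['wrist_force']).round(1),'M',np.array(s['wrist_torque']).round(2),'w',s['grip_width'])
E
python3 -m handwheel '[{"rotation":[0,0,0.07],"delta_pos":[-0.3,9.3,0],"grip":10},{"rotation":[0,0,0.07],"delta_pos":[-0.3,9.3,0],"grip":10},{"rotation":[0,0,0.07],"delta_pos":[-0.3,9.3,0],"grip":10},{"rotation":[0,0,0.07],"delta_pos":[-0.3,9.3,0],"grip":10},{"rotation":[0,0,0.07],"delta_pos":[-0.3,9.3,0],"grip":10},{"rotation":[0,0,0.07],"delta_pos":[-0.3,9.3,0],"grip":10}]' 60; python3 sw.py
```

```text
clock: 46.08
ee_pos: [0.5082, 0.0793, 0.0409]
tool_rot: [[-0.363, 0.932, -0.01], [0.932, 0.363, -0.004], [0.0, -0.011, -1.0]]
wrist_force: [-9.4, -8.9, 3.3]
grip_width: 0.0252
r 132.7 pos ang 0.379 yaw ang 0.422 z 40.9 F [-9.4 -8.9  3.3] M [-1.63  1.29 -0.56] w 0.025199859737993324
```

```bash
python3 -m handwheel '[{"rotation":[0,0,0.07],"delta_pos":[-0.3,9.4,0],"grip":10},{"rotation":[0,0,0.07],"delta_pos":[-0.3,9.4,0],"grip":10},{"rotation":[0,0,0.07],"delta_pos":[-0.3,9.4,0],"grip":10},{"rotation":[0,0,0.07],"delta_pos":[-0.3,9.4,0],"grip":10},{"rotation":[0,0,0.07],"delta_pos":[-0.3,9.4,0],"grip":10},{"rotation":[0,0,0.07],"delta_pos":[-0.3,9.4,0],"grip":10}]' 60; python3 sw.py; python3 -m handwheel '[{"rotation":[0,0,0.07],"delta_pos":[-0.3,9.4,0],"grip":10},{"rotation":[0,0,0.07],"delta_pos":[-0.3,9.4,0],"grip":10},{"rotation":[0,0,0.07],"delta_pos":[-0.3,9.4,0],"grip":10},{"rotation":[0,0,0.07],"delta_pos":[-0.3,9.4,0],"grip":10},{"rotation":[0,0,0.07],"delta_pos":[-0.3,9.4,0],"grip":10},{"rotation":[0,0,0.07],"delta_pos":[-0.3,9.4,0],"grip":10}]'; python3 sw.py
```

```text
clock: 46.82
ee_pos: [0.5618, 0.0905, 0.0407]
tool_rot: [[0.05, 0.999, -0.013], [0.999, -0.05, -0.001], [-0.001, -0.013, -1.0]]
wrist_force: [-12.6, 0.7, 5.4]
grip_width: 0.0256
r 132.7 pos ang 0.794 yaw ang 0.843 z 40.7 F [-12.6   0.7   5.4] M [-0.29  2.07 -0.43] w 0.02560008129069509
clock: 47.58
ee_pos: [0.6206, 0.0775, 0.0418]
tool_rot: [[0.452, 0.892, -0.003], [0.892, -0.452, 0.001], [-0.0, -0.003, -1.0]]
wrist_force: [0.0, 1.6, -2.3]
grip_width: 0.0255
r 133.5 pos ang 1.251 yaw ang 1.262 z 41.8 F [ 0.   1.6 -2.3] M [ 0.09  0.24 -0.06] w 0.02552456311852118
```

```bash
python3 -m handwheel '[{"rotation":[0,0,0.06],"delta_pos":[-0.3,8.0,0],"grip":10},{"rotation":[0,0,0.05],"delta_pos":[-0.2,6.6,0],"grip":10},{"rotation":[0,0,0.02],"delta_pos":[0,2.6,0],"grip":10},{"rotation":[0,0,0],"delta_pos":[0,0,0],"grip":10},{"rotation":[0,0,0],"delta_pos":[0,0,0],"grip":10},{"rotation":[0,0,0],"delta_pos":[0,0,0],"grip":10}]'; python3 sw.py
python3 - <<'E'
from h import *
im=grab('scene'); save(im,'pics/s3.png',(120,130,300,260),4)
E
```

```text
clock: 48.32
ee_pos: [0.6366, 0.0679, 0.0423]
tool_rot: [[0.561, 0.828, -0.0], [0.828, -0.561, 0.0], [-0.0, -0.0, -1.0]]
wrist_force: [0.3, 0.3, -3.4]
grip_width: 0.0254
r 133.2 pos ang 1.391 yaw ang 1.389 z 42.3 F [ 0.3  0.3 -3.4] M [-0.08  0.14  0.01] w 0.025370157611483955
```

View pics/s3.png

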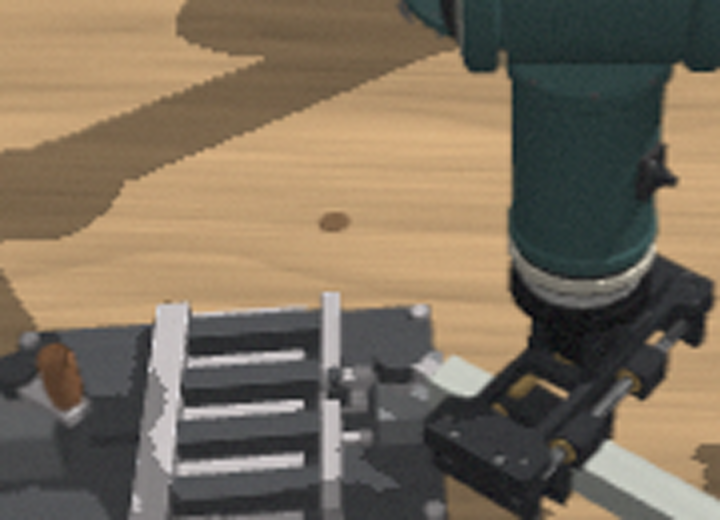

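The scene view shows the bar over the lever, now pointing right and away (mouth at (450,375)), and the blanks still clamped. The pose reads 1.39 rad with no load, so the lever is past the dead point. I withdraw the bar straight out.

```bash
python3 -m handwheel '[{"rotation":[0,0,0],"delta_pos":[5,0,0],"grip":10},{"rotation":[0,0,0],"delta_pos":[8,0,0],"grip":10},{"rotation":[0,0,0],"delta_pos":[8,0,0],"grip":10},{"rotation":[0,0,0],"delta_pos":[8,0,0],"grip":10},{"rotation":[0,0,0],"delta_pos":[8,0,0],"grip":10},{"rotation":[0,0,0],"delta_pos":[8,0,0],"grip":10},{"rotation":[0,0,0],"delta_pos":[10,0,0],"grip":10},{"rotation":[0,0,0],"delta_pos":[10,0,0],"grip":10},{"rotation":[0,0,0],"delta_pos":[5,0,0],"grip":10},{"rotation":[0,0,0],"delta_pos":[0,0,-40],"grip":10},{"rotation":[0,0,0],"delta_pos":[0,0,-50],"grip":10},{"rotation":[0,0,0],"delta_pos":[0,0,0],"grip":10},{"rotation":[0,0,0],"delta_pos":[0,0,0],"grip":10}]'; python3 sw.py
python3 - <<'E'
from h import *
piv=np.array([561.6,-42.2])
for n in('top','scene'):
    im=grab(n); C=cloud(im)*1000; hsv=cv2.cvtColor(im['color'],cv2.COLOR_RGB2HSV)
    r=np.hypot(C[:,:,0]-piv[0],C[:,:,1]-piv[1]); m=(abs(C[:,:,2]-62)<9)&(r>22)&(r<80)&(hsv[:,:,1]<70)&(hsv[:,:,2]>90)
    P=C[m][:,:2]
    if len(P)>8:
        d=P.mean(0)-piv; print(n,len(P),'lever',2.375-np.arctan2(d[1],d[0]),'r',np.hypot(*(P-piv).T).max())
E
python3 go.py 612.3 241.7 105 1.349
```

```text
clock: 50.0
ee_pos: [0.6757, 0.1256, 0.1317]
tool_rot: [[0.562, 0.827, -0.001], [0.827, -0.562, -0.0], [-0.001, -0.001, -1.0]]
wrist_force: [0.0, -0.3, -3.3]
grip_width: 0.0253
r 202.9 pos ang 1.39 yaw ang 1.39 z 131.7 F [ 0.  -0.3 -3.3] M [-0.02  0.06  0.01] w 0.02534324014108149
top 104 lever 1.373897545327408 r 77.4479320078992
scene 148 lever 1.4489588875755732 r 79.68318042339716
t 50.1 at [674.4 125.3 129.6] yaw 0.974 tilt [-0.0045 -0.0007] w 25.3 F [-0.4 -1.2 -3.5] 
 rotz -0.375 shift before [  61.5 -116.7   24.8] after [ 99.9 -86.   24.8] len 134 j6 0.74
```

```bash
python3 -m handwheel '[{"rotation":[0,0,-0.187],"delta_pos":[0,0,0],"grip":10},{"rotation":[0,0,-0.188],"delta_pos":[0,0,0],"grip":10},{"rotation":[0,0,0],"delta_pos":[33,-28,0],"grip":10},{"rotation":[0,0,0],"delta_pos":[33,-29,0],"grip":10},{"rotation":[0,0,0],"delta_pos":[33,-29,0],"grip":10},{"rotation":[0,0,0],"delta_pos":[0,0,30],"grip":10},{"rotation":[0,0,0],"delta_pos":[0,0,0],"grip":10},{"rotation":[0,0,0],"delta_pos":[0,0,0],"grip":10},{"rotation":[0,0,0],"delta_pos":[0,0,0],"grip":10}]'; python3 go.py 611.8 241.8 16 1.349
python3 - <<'E'
from h import *
im=grab('wrist'); save(im,'pics/w11.png',k=1.5)
s=monitor.get_state(); C=cloud(im); R=np.array(s['tool_rot']); P=(C-np.array(s['ee_pos']))@R*1000
hsv=cv2.cvtColor(im['color'],cv2.COLOR_RGB2HSV)
m=(abs(P[:,:,1])<18)&(P[:,:,0]>22)&(P[:,:,2]<0)&(P[:,:,2]>-40)&(hsv[:,:,1]<70)&(hsv[:,:,2]>80)
for r in range(20,230,36):
    c=np.where(m[r])[0]
    if len(c)>6: q=P[r,c]; print(r,'y',q[[0,-1],1].round(1),'x',q[:,0].mean().round(1),'z',np.median(q[:,2]).round(1))
print('x max',np.percentile(P[m][:,0],99.5))
E
```

```text
clock: 51.22
ee_pos: [0.6151, 0.2407, 0.1032]
tool_rot: [[0.221, 0.975, 0.001], [0.975, -0.221, 0.0], [0.001, 0.001, -1.0]]
wrist_force: [-0.0, 1.0, -2.5]
grip_width: 0.0255
t 51.225 at [615.1 240.7 103.2] yaw 1.348 tilt [0.0012 0.0004] w 25.5 F [-0.   1.  -2.5] 
 rotz -0.001 shift before [ 0.3 -3.6 87.2] after [ 0.3 -3.6 87.2] len 87 j6 0.56
56 y [-11.7  13.6] x 92.8 z -30.5
92 y [-11.8  13.7] x 79.9 z -30.2
128 y [-11.8  13.7] x 66.2 z -30.3
164 y [-11.9  13.4] x 51.6 z -30.6
200 y [-11.9  13.5] x 35.7 z -30.4
x max 99.50598092457898
```

View pics/w11.png

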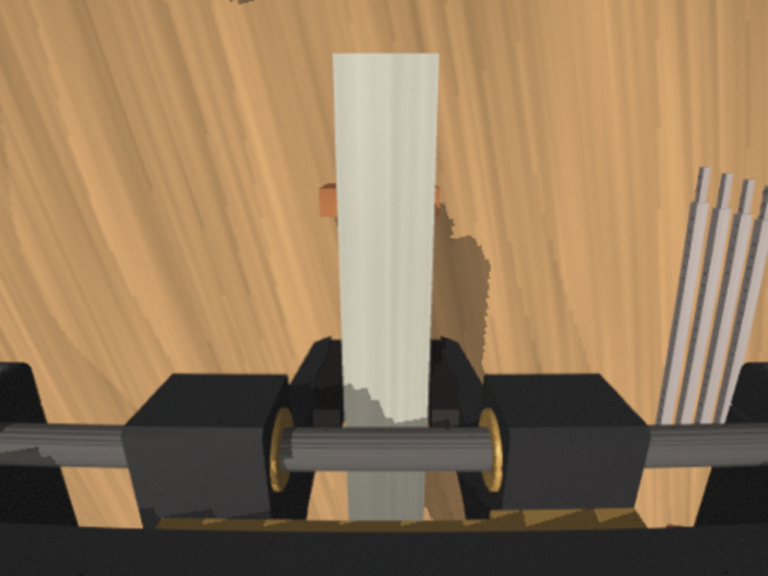

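The bar hasn't shifted in the grip. The cradle block shows at (320-440,198), sticking out more on the left, so the bar needs to go about 3 mm in -y, which agrees with the arm's reading.

```bash
python3 -m handwheel '[{"rotation":[0,0,0],"delta_pos":[0,-3,30],"grip":10},{"rotation":[0,0,0],"delta_pos":[0,0,22],"grip":10},{"rotation":[0,0,0],"delta_pos":[0,0,0],"grip":10},{"rotation":[0,0,0],"delta_pos":[0,0,0],"grip":10},{"rotation":[0,0,0],"delta_pos":[0,0,0],"grip":10}]'; python3 go.py 611.8 241.8 16 1.349
```

```text
clock: 51.9
ee_pos: [0.6124, 0.2422, 0.0518]
tool_rot: [[0.22, 0.975, 0.002], [0.975, -0.22, 0.001], [0.001, 0.002, -1.0]]
wrist_force: [0.5, -0.8, -2.6]
grip_width: 0.0253
t 51.9 at [612.4 242.2  51.8] yaw 1.349 tilt [0.0022 0.0008] w 25.3 F [ 0.5 -0.8 -2.6] 
 rotz -0.0 shift before [-0.5 -0.6 35.8] after [-0.5 -0.6 35.8] len 36 j6 0.56
```

```bash
python3 -m handwheel '[{"rotation":[0,0,0],"delta_pos":[0,-0.5,15],"grip":10},{"rotation":[0,0,0],"delta_pos":[0,0,12],"grip":10},{"rotation":[0,0,0],"delta_pos":[0,0,7],"grip":10},{"rotation":[0,0,0],"delta_pos":[0,0,1],"grip":10},{"rotation":[0,0,0],"delta_pos":[0,0,0],"grip":10},{"rotation":[0,0,0],"delta_pos":[0,0,0],"grip":10}]'; python3 go.py 611.8 241.8 16 1.349
```

```text
clock: 52.65
ee_pos: [0.6105, 0.2418, 0.0156]
tool_rot: [[0.22, 0.975, -0.001], [0.975, -0.22, -0.0], [-0.0, -0.001, -1.0]]
wrist_force: [-3.3, -1.1, 3.9]
grip_width: 0.0255
t 52.65 at [610.5 241.8  15.6] yaw 1.349 tilt [-0.0007 -0.0002] w 25.5 F [-3.3 -1.1  3.9] 
 rotz -0.0 shift before [ 0.3  1.3 -0.4] after [ 0.3  1.3 -0.4] len 1 j6 0.56
```

Seated. I release, lift, then check everything.

```bash
python3 -m handwheel '[{"rotation":[0,0,0],"delta_pos":[0,0,0],"grip":60},{"rotation":[0,0,0],"delta_pos":[0,0,0],"grip":60},{"rotation":[0,0,0],"delta_pos":[0,0,0],"grip":60},{"rotation":[0,0,0],"delta_pos":[0,0,-40],"grip":60},{"rotation":[0,0,0],"delta_pos":[0,0,-50],"grip":60},{"rotation":[0,0,0],"delta_pos":[0,0,-50],"grip":60},{"rotation":[0,0,0],"delta_pos":[0,0,-50],"grip":60},{"rotation":[0,0,0],"delta_pos":[0,0,-50],"grip":60},{"rotation":[0,0,0],"delta_pos":[-50,-20,0],"grip":60},{"rotation":[0,0,0],"delta_pos":[-50,-20,0],"grip":60},{"rotation":[0,0,0],"delta_pos":[-50,-20,0],"grip":60},{"rotation":[0,0,0],"delta_pos":[0,0,0],"grip":60},{"rotation":[0,0,0],"delta_pos":[0,0,0],"grip":60}]'; python3 mw.py w12 46 white; python3 mw.py w12 32 dark; python3 jaw.py | grep wrist; python3 lev.py
```

```text
clock: 54.28
ee_pos: [0.5198, 0.109, 0.2559]
tool_rot: [[0.221, 0.975, 0.002], [0.975, -0.221, 0.001], [0.001, 0.001, -1.0]]
wrist_force: [0.6, -0.5, 0.2]
grip_width: 0.0531
px [312 337] c 542.4 -187.5 size 97.0 24.8 ang 0.137 z 34.5
px [306  60] c 603.4 209.3 size 132.8 28.1 ang 1.343 z 46.2
wrist jaw 0 fx [-58.5 -37.9] 131
wrist jaw 69 fx [-57.3 -35.4] 149
wrist press -69 fx [52.1 65.3] 55
wrist press 0 fx [54.  63.7] 22
pivot [561.5727 -42.2459]
wrist 155 z 66.62909212269996 c [601.6244  13.6394] yaw 1.2800475231385504 lever 1.0949524768614496 line offset from pivot 22.35004269277204 tip r 76.70876220317048 width 15.480718695987033
 hub 555.2688598632812 -41.54939651489258 14.867583274841309 67.25998556213159
top 94 z 65.74710028790076 c [585.5478  -3.6092] yaw 0.9969884231370527 lever 1.3780115768629473 line offset from pivot -0.8380441047394314 tip r 73.45721710678272 width 12.879006762328505
 hub 560.8405151367188 -42.11186981201172 16.676925659179688 66.4900943000629
```

View pics/w12.png

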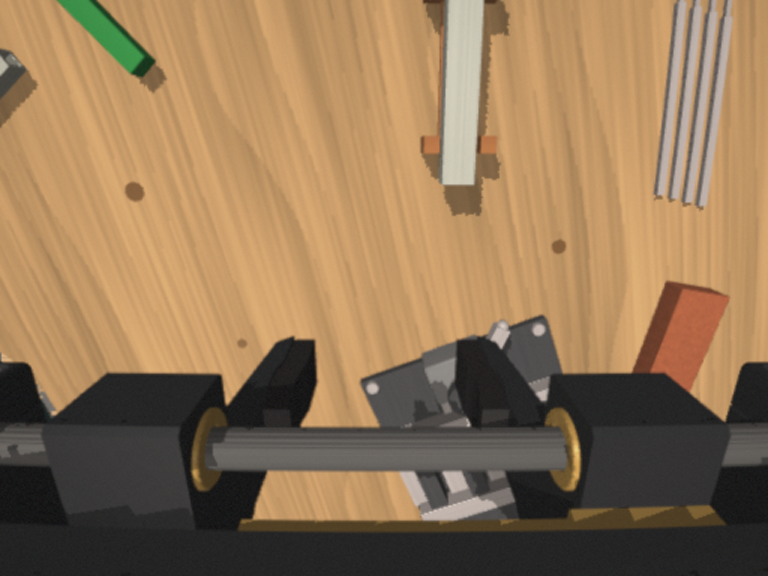

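```bash
python3 -m handwheel '[{"rotation":[0,0,0],"delta_pos":[40,-20,0],"grip":60},{"rotation":[0,0,0],"delta_pos":[40,-20,0],"grip":60},{"rotation":[0,0,0],"delta_pos":[40,-20,0],"grip":60},{"rotation":[0,0,0],"delta_pos":[40,-10,0],"grip":60},{"rotation":[0,0,0],"delta_pos":[0,0,0],"grip":60},{"rotation":[0,0,0],"delta_pos":[0,0,0],"grip":60}]'; python3 m0.py | grep bar; python3 jaw.py | grep top; python3 lev.py | grep top
python3 - <<'E'
from h import *
O=np.array([577.7,-146.]); ex=np.array([np.cos(1.725),np.sin(1.725)]); ey=np.array([-ex[1],ex[0]])
for n in('top','scene'):
    im=grab(n); C=cloud(im)*1000; hsv=cv2.cvtColor(im['color'],cv2.COLOR_RGB2HSV); D=C[:,:,:2]-O; fx,fy=D@ex,D@ey
    for y in(-69,-23,23,69):
        m=(abs(fy-y)<14)&(abs(fx)<35)&(hsv[:,:,2]<100)&(C[:,:,2]>26)
        print(n,y,m.sum(),'fy',np.percentile(fy[m],[5,95]).round(1),'z',np.median(C[m][:,2]).round(1))
    if n=='top': save(im,'pics/t9.png',(60,50,460,250),2)
E
```

```text
clock: 55.32
ee_pos: [0.4861, 0.2803, 0.255]
tool_rot: [[0.219, 0.976, -0.001], [0.976, -0.219, -0.001], [-0.001, -0.0, -1.0]]
wrist_force: [0.2, 0.2, -0.1]
grip_width: 0.0525
bar px (193, 144) c 608.0 239.9 size 201 30 ang 1.345 z 47
top jaw -69 fx [-55.4 -39. ] 55
top jaw 0 fx [-56.3 -37.8] 63
top jaw 69 fx [-55.7 -35. ] 68
top press -69 fx [28.5 63.9] 36
top press 69 fx [52.3 64.5] 40
top 89 z 65.61239378353633 c [585.3513  -3.5255] yaw 0.9732390469958232 lever 1.4017609530041768 line offset from pivot -2.1269417168057245 tip r 72.64078660839013 width 13.457118960530543
top -69 174 fy [-75.4 -58. ] z 31.5
top -23 185 fy [-30.3 -12.2] z 31.2
top 23 179 fy [16.  33.4] z 31.4
top 69 181 fy [63.  80.8] z 31.5
scene -69 218 fy [-78.9 -60.1] z 30.9
scene -23 198 fy [-32.7 -14.1] z 30.9
scene 23 175 fy [12.7 31.5] z 31.2
scene 69 162 fy [60.2 79.6] z 31.2
```

View pics/t9.png

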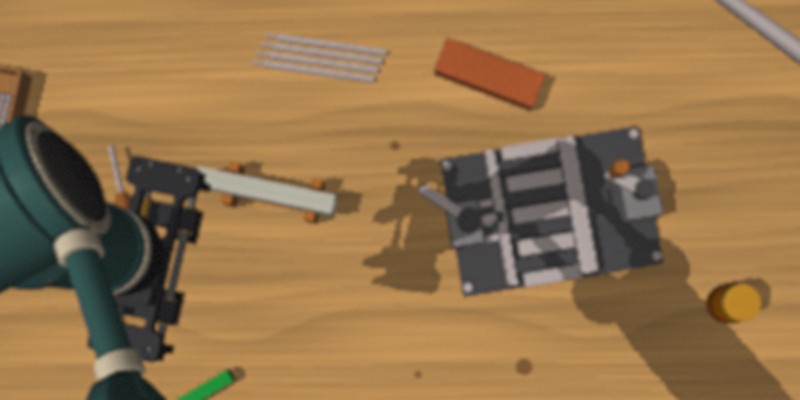

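The top view shows the bar in its cradle at (270,190), all four blanks clamped in the fixture, the lever closed at (440,200), and the oilstone and jar where they started. I'm handing in.

```bash
python3 -c "
from workcell import arm
print(arm.hand_in())"
```

```text
the job is handed in; nothing more can be done
None
```

I did the whole job in one pass and handed it in at about 55 s of robot time; the hand-in gives no verdict. Four blanks were on the bench, and each now lies in its own channel. I wound the crank about 15 rad clockwise, slid the bar about 47 mm over the lever and swung it onto its stop. The bar is back in its cradle.

**What the last checks showed:**
- **Blanks:** all four were flat, with their tops at about 31–32 mm. Top and scene camera readings put them within about 2–3 mm of their channel centre lines.
- **Jaw:** it is at about 32 mm (at least 28.5 needed). The pressure bar had yielded about 2.5 mm, so the blanks are nipped.
- **Lever:** the top camera read 1.40 rad in the final check and 1.37–1.38 before it; the scene camera read 1.45 after I withdrew the bar. One wrist-camera reading of 1.09 disagreed; a finger was blocking the view of the lever, so I set it aside.
- **Bar:** its centre is within about 2 mm of where it started, at the same height and angle.
- **Bystanders:** in the final top picture the oilstone and jar look unmoved. The arm mostly hid the graver, so I could not check it at the end, but the gripper stayed well above it throughout.

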